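# Hook a vial canister out of the freezing well

## Robot

A 7-joint arm with a two-finger parallel gripper is mounted at the origin on the work surface. World frame = base frame: x ahead of the robot, y to its left, z up, the work surface at z = 0. Lengths are in m, angles in rad, forces in N, time in s.
With the tool pointing down it reaches from about 0.35 to 0.9 m from the base axis. Payload 7.2 kg.
Tool frame: the origin (TCP) lies midway between the tips of the shut fingers; the grasp point (between the pads) lies 19 mm behind it; x points along the fingers, z is the direction in which the jaws open and shut, and the axes are right-handed (so a half turn about x gives the same grasp; the last joint's range is limited). The gripper opens to 85 mm and grips with 20 to 120 N. Pads are 22 mm wide; open, the fingers measure 114 mm over their backs; the gripper's body (76 mm by 85 mm) begins 54 mm behind the grasp point. The pads swing forward as they close: fully open they stand 13 mm farther back than shut.
Start: joints at [-1.223, 0.411, -0.013, 1.596, 0.006, 1.134, -0.082], TCP at [0.252, 0.572, 0.231] pointing down, gripper open.
Joint ranges: [-2.95, 2.95], [-0.29, 1.99], [-1.47, 1.44], [0.14, 2.54], [-1.03, 4.17], [0.13, 1.85], [-2.86, 2.86]. Speed limits (rad/s): [2.39, 2.39, 3.01, 3.01, 3.14, 3.14, 3.14].

## Interface

Orientations are given as a rotation vector (axis times angle).
In Python, from bench import telemetry, viewer, sign_off gives the robot as it stands. The module is installed in compiled form; this text tells all that it offers.
- The arm moves only by the tool arm_command, never from a script. Its argument "targets" is a list of rows, each a list of 3 entries, a list of its own where there are three numbers: the turn, a rotation vector about the world's x, y, z in rad, then the shift along the world's x, y, z in m, then the opening in per cent of the stroke, from 0 (shut) to 100 (fully open). In form: [[[ax, ay, az], [tx, ty, tz], gripper], ...]. A call has 1 to 10 rows; each row is the pose to reach, as a shift and turn from the pose commanded when the call began; what a row does not reach only later rows make up. A row lasts 1/12 s, in which the tool goes at most 41.7 mm and 7.16 degrees, less where a joint would pass 70% of its speed; a pose out of reach is approached as far as the arm can. A call with a gripper value outside its range is refused whole. The fingers move at their own pace and stop on an object; the grip force is fixed at half the most. Time passes only in rows, so rows that repeat a pose let the fingers close. It gives the time, the measured TCP pose, the force and the opening at its end, in the units of the state.
- telemetry.get_state(): the state, without advancing time (a new reading comes with each control period).
- viewer.grab_frame(name): name is "scene" or "top" or "wrist"; returns a dict with "color" (420x560x3 uint8, blue, green, red), "fx", "fy", "cx", "cy" (pixels), "rvec" (rotation vector, rad) and "tvec" (3), from world to camera coordinates, as OpenCV has them. Camera axes: x right, y down, z forward; pixel columns grow to the right and rows downward; lengths in m; the calibration is good to about 2 mm. A picture is of the moment at which its call begins. There is no depth.
- sign_off(): hands the job in, once; it reports no verdict.
The state is a dict: "time": time; "q": joint angles; "joint_velocities": joint speeds; "joint_efforts": joint torques, N m; "ee_pos": TCP position; "ee_rot": TCP orientation; "ft_force": force on the tool from outside, world axes, zero at the start; "moment": the same for the moment, N m; "opening": finger opening in m.
Only numpy, scipy, OpenCV 4.12 (cv2) and the standard library are available. Lean on these libraries where they do the work, as an engineer would, in place of code of your own. Each camera call takes 0.05 s, during which the arm holds its last target.

## Task

Take the hook rod from its sloping rest and use it to lift the cold vial canister out of the narrow freezing well, then stand the canister upright on the floor of the recess in the white foam block and unhook it; keep it upright throughout, do not drop it and never touch it with the gripper or arm. Finally put the hook rod back into its sloping rest the way it lay at first, hook nose upward, and let go. Leave the tube rack, the foam plug and the bottle where they are.

Things in the scene. Friction and masses are not known exactly. Their poses are not given: they have to be found in the camera images.
- rod: Hook rod, 0.1 kg, lying in its rest. Origin on its axis at the hook's underside; z runs from hook to handle, x is the side the hook's nose points to. Handle: black square bar 16 x 16, flats facing x and y, z = 95 to 170; the part above z = 114 stands clear of the rest. Shaft: 6 mm wire along x = y = 0 below the handle. It starts leaning 35 degrees from vertical, nose side up.
- hook_nose (a point): Tip of the hook's upturned nose, rod (24, 0, 20). The 6 mm wire runs from the shaft along a hook floor (x = 0 to 12, upper face at z = 6), then rises to this nose (wire from x = 21 to 27). The gap between shaft and nose is 18 wide and open towards the handle end.
- rod_top (a point): Centre of the rod handle's upper end (rod z = 170).
- rest: Fixed aluminium trough on a dark 150 x 90 base plate; origin on the bench under the foot point, z up. The rod lies in it with its axis from rest_foot towards (-sin 35deg, 0, cos 35deg), nose towards +x and up, handle flat on the trough floor. Trough reaches 114 along the axis; side walls 26 apart, 6 thick, rising 6 above the rod's axis; open towards (cos 35deg, 0, sin 35deg).
- rest_foot (a point): Where the rod's origin lies when it is in the rest, 35 above the bench; below it is the foot stop that the hook's underside stands on.
- rest_top (a point): Where rod_top lies when the rod is in the rest.
- rest_nose (a point): Where hook_nose lies when the rod is in the rest, nose side up.
- canister: Round steel vial canister, 0.1 to 0.21 kg; origin at the centre of its underside, z up. Body 42 diameter x 40 high, flange 64 diameter at z = 37 to 40, grey caps up to z = 45. A fixed wire bail stands in its y-z plane. It starts hanging by the flange on two ledges in the well, underside 10 above the bench. On a hook it hangs freely by the bail.
- bail (a point): Middle of the bail at its peak, canister (0, 0, 80). The bail is 5 mm wire, so its underside here is at z = 77.5; from the peak it slopes down to (0, +-22, 68), then legs go to (0, +-26, 39).
- well: Fixed, open-topped freezing well, outer 150 x 120, rim 165 above the bench, inside 100 (x) x 70 (y) with upright walls; origin under its centre at the bench. Ledges 9 wide along both y walls, tops at 47, carry the canister's flange. The bail's peak is about 75 below the rim.
- well_mouth (a point): Centre of the well's mouth, at rim height.
- dock: Fixed white foam block 120 x 120 x 45 with a square recess 58 x 58, 20 deep, in the middle of its top; origin at the centre of its underside.
- dock_floor (a point): Centre of the recess floor, 25 above the bench: the canister's origin belongs here.
- tube_rack: Bystander: white foam rack with capped tubes, 110 x 150 x 88 high, origin at the centre of its underside.
- plug: Bystander: white foam plug of the well with a grey knob, 100 x 80 x 55 high, origin at the centre of its underside.
- reagent: Bystander: bottle 60 diameter, 110 high, origin at the centre of its underside.
Things that resemble listed ones, but are neither listed nor needed, are in the scene too. Of the things like the rod, leave any that is blue or green; of the rest the smaller one is meant.

How it is judged:
By the outcome, as a careful person would: the job done as asked, in the order asked, and still so for the second after the job is handed in, with the robot touching nothing.
It also fails if it takes over 72 s, if anything falls off the work surface, if the arm or the gripper's body presses on something with over 40 N, if the wrist force passes 120 N, or if a joint passes its speed limit or range.

## Working session

There is one attempt and no reset: what is moved stays moved. The work goes in short steps, Python scripts to look and compute and a tool call to move; the robot and the scene stay as the last step left them, time stands still between calls to the robot, and variables do not carry over. Pictures are saved under pics/ and viewed, and the job is handed in when it is done.

Besides the shell and the picture viewer there is one more tool, called after "Call:" by a JSON object that holds its "method" and its "body". arm_command: Moves the arm, as the interface text tells. Its arguments: {"type":"object","properties":{"targets":{"type":"array"}},"required":["targets"]}

```bash
mkdir -p pics
python3 - <<'E'
from bench import telemetry, viewer
import cv2
s=telemetry.get_state(); print(s)
for n in ("scene","top","wrist"):
    f=viewer.grab_frame(n); cv2.imwrite(f"pics/a_{n}.png",f["color"])
    print(n,f["fx"],f["fy"],f["cx"],f["cy"],f["rvec"],f["tvec"])
E
```

```text
{'time': 0.0, 'q': array([-1.22316843,  0.41192768, -0.01270847,  1.59701951,  0.00560009,
        1.13428213, -0.08222166]), 'joint_velocities': array([-8.35222010e-04,  3.41246270e-04, -5.01505094e-04, -7.97092582e-04,
        1.80802865e-03,  7.58399248e-04, -4.26094464e-05]), 'joint_efforts': array([-9.55803589e-04, -6.00611472e+01,  6.81507345e-01, -2.99421269e+01,
        1.38294775e-02,  1.04211739e-02, -3.72578393e-05]), 'ee_pos': array([0.2523129 , 0.57128457, 0.23044581]), 'ee_rot': array([-0.8986409 ,  1.37900264,  0.89704909]), 'ft_force': array([0.27107428, 0.5009004 , 0.53001776]), 'moment': array([-0.00154774, -0.03613801,  0.02479483]), 'opening': 0.08534257201000565}
scene 414.31699060563136 414.31699060563136 285.57338065931947 202.801027129636 [ 0.7359805   2.57209006 -1.14856506] [ 0.51729658 -0.10447131  1.31363147]
top 408.6380630402903 408.6380630402903 282.56652192811464 207.1616474522168 [ 2.12550288 -2.14783818  0.18219968] [-0.02649025  0.63435898  1.01040463]
wrist 374.5043039404663 374.5043039404663 288.068884965501 209.41861589224612 [-2.42359579 -1.58209019 -0.22356718] [-0.62487936 -0.03541577  0.37875501]
```

View pics/a_scene.png

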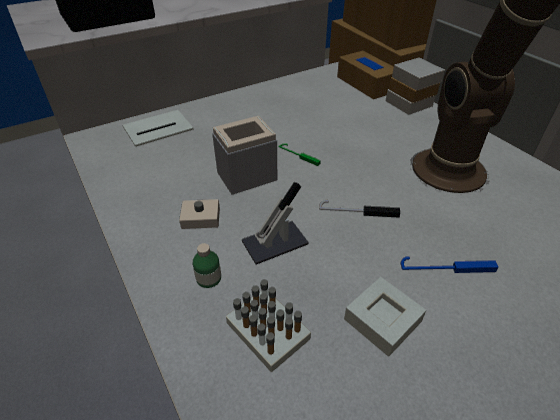

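View pics/a_top.png

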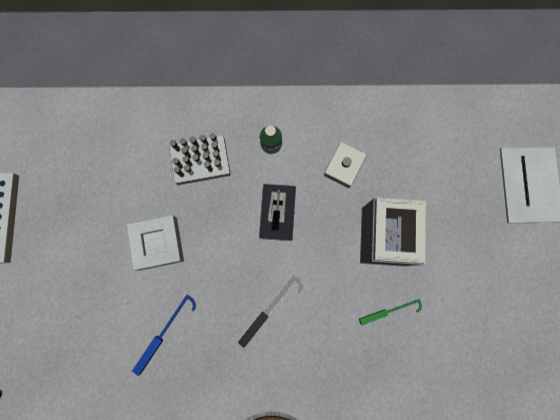

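View pics/a_wrist.png

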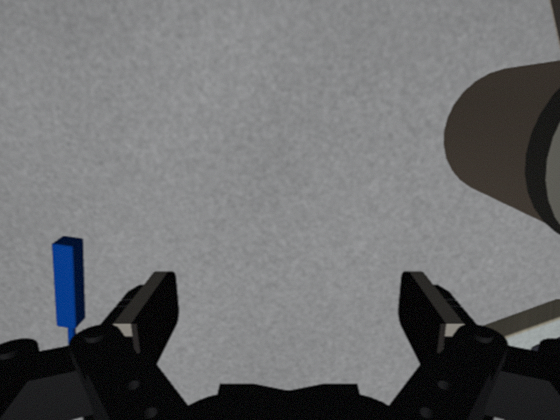

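The scene view shows the sloping rest with a rod (handle ~(291,195)), the well at (245,150), the dock at (385,312), and lookalike rods lying on the bench. The top view shows the rest at (278,212), the well at (400,231) and the dock at (154,243). I'll zoom in next.

```bash
cat > h.py <<'E'
import numpy as np, cv2
from scipy.spatial.transform import Rotation as R
def cam(f):
    Rm=R.from_rotvec(np.ravel(f["rvec"])).as_matrix(); t=np.ravel(f["tvec"])
    return Rm,t,np.array([[f["fx"],0,f["cx"]],[0,f["fy"],f["cy"]],[0,0,1]])
def ray(f,uv):
    Rm,t,K=cam(f); d=Rm.T@np.linalg.solve(K,np.array([uv[0],uv[1],1.])); return -Rm.T@t,d
def onz(f,uv,z):
    c,d=ray(f,uv); return c+d*(z-c[2])/d[2]
def proj(f,P):
    Rm,t,K=cam(f); p=(np.atleast_2d(P)@Rm.T+t)@K.T; return p[:,:2]/p[:,2:]
def tri(obs):
    A=np.zeros((3,3));b=np.zeros(3)
    for f,uv in obs:
        c,d=ray(f,uv); d=d/np.linalg.norm(d); M=np.eye(3)-np.outer(d,d); A+=M;b+=M@c
    return np.linalg.solve(A,b)
def crop(img,x0,y0,w,h,s,name):
    cv2.imwrite(name,cv2.resize(img[y0:y0+h,x0:x0+w],None,fx=s,fy=s,interpolation=cv2.INTER_CUBIC))
E
python3 - <<'E'
from bench import viewer
from h import *
import pickle
F={n:viewer.grab_frame(n) for n in("scene","top")}
pickle.dump(F,open("F.pkl","wb"))
for n in F: print(n, -cam(F[n])[0].T@cam(F[n])[1])
t=F["top"]["color"];s=F["scene"]["color"]
crop(t,250,170,100,75,8,"pics/t_rest.png")
crop(t,355,185,90,90*3//4,8,"pics/t_well.png")
crop(t,115,205,80,75,8,"pics/t_dock.png")
crop(s,205,105,115,165,5 if 0 else 3.6,"pics/s_rest.png")
crop(s,335,265,100,95,6,"pics/s_dock.png")
E
```

```text
scene [0.99834826 0.61247269 0.79518275]
top [ 0.45840292 -0.02779312  1.10141948]
```

View pics/t_rest.png

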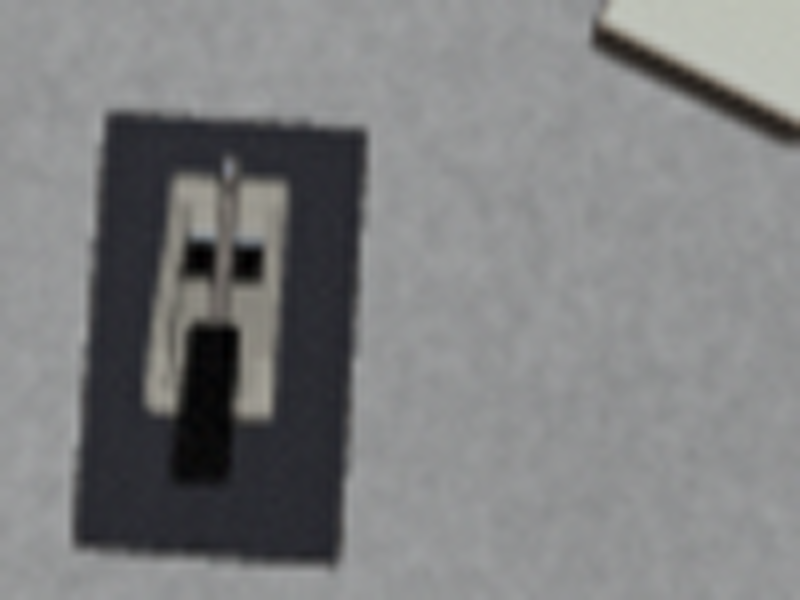

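View pics/t_well.png

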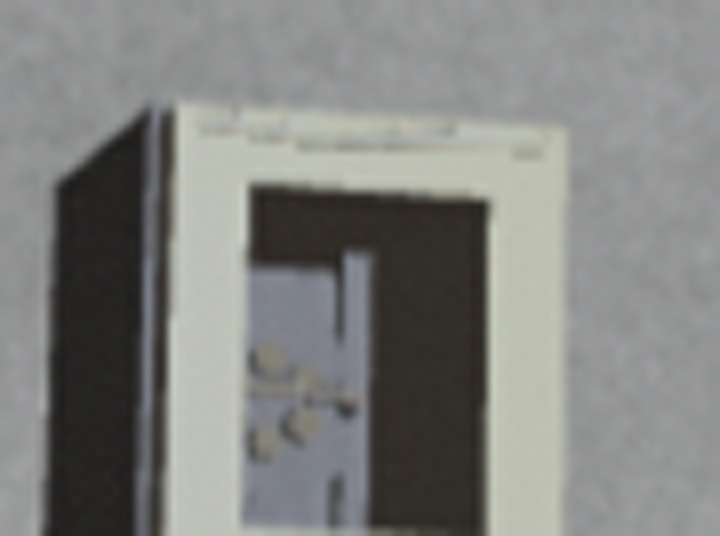

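View pics/t_dock.png

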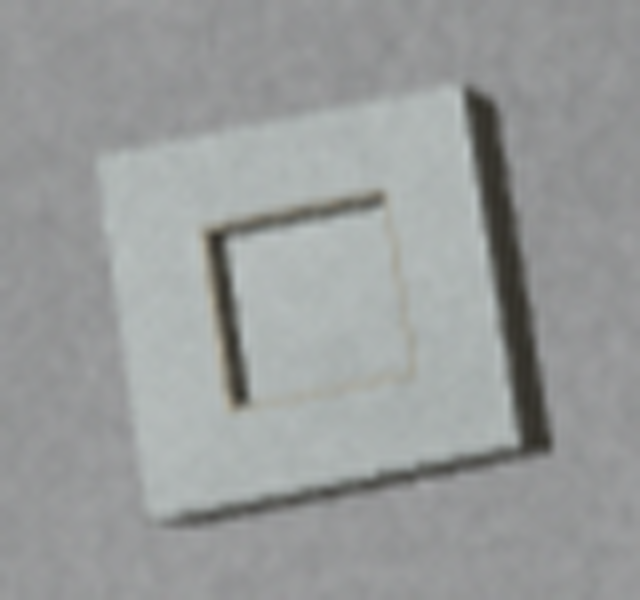

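View pics/s_rest.png

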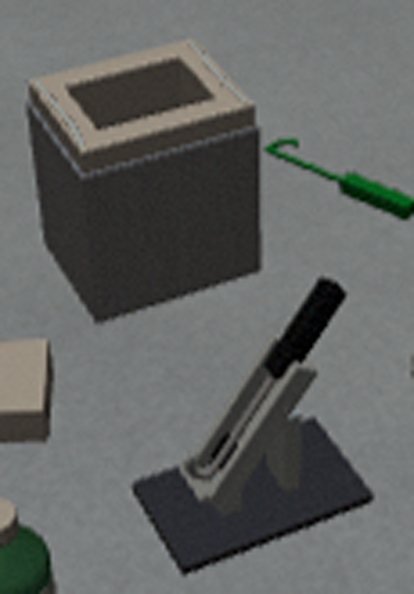

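View pics/s_dock.png

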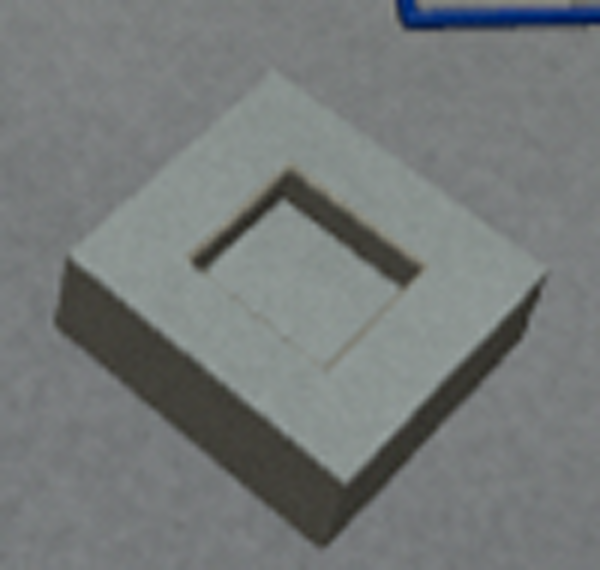

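Run:
```python
from h import *
import pickle
F=pickle.load(open("F.pkl","rb"));t=F["top"]["color"];s=F["scene"]["color"]
crop(t,365,190,70,80,8,"pics/t_well2.png")
crop(s,210,110,75,85,7,"pics/s_well.png")
crop(s,240,175,72,90,7 if 0 else 6.6,"pics/s_rest2.png")
```

```text
(no output)
```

View pics/t_well2.png

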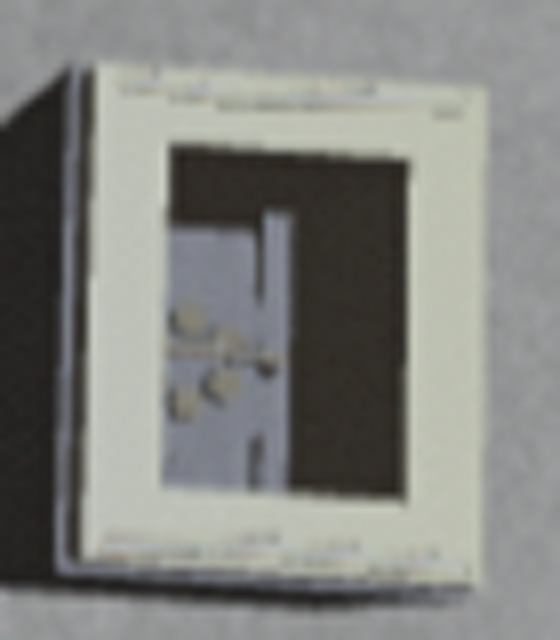

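View pics/s_well.png

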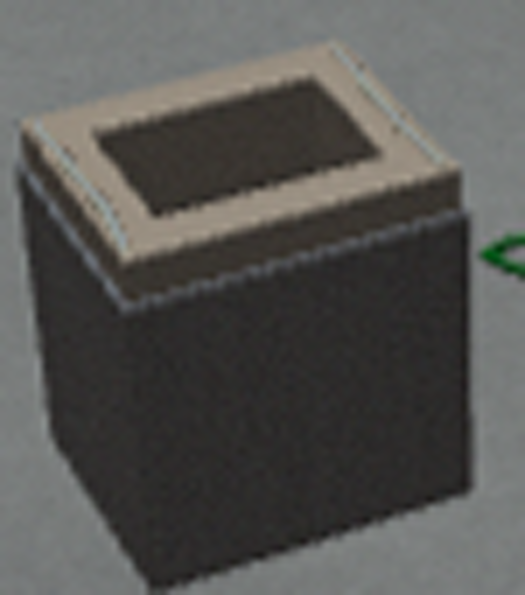

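View pics/s_rest2.png

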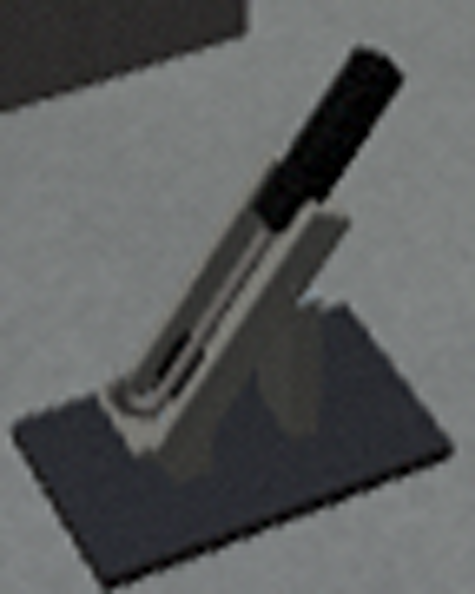

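```bash
cat > m.py <<'E'
from h import *
import pickle
F=pickle.load(open("F.pkl","rb"));T=F["top"];S=F["scene"]
def pts(l,x0,y0,s): return [(x0+(a+.5)/s-.5,y0+(b+.5)/s-.5) for a,b in l]
def fit(f,px,mod,z):  # mod Nx2 local; returns x,y,yaw
    P=np.array([onz(f,p,z)[:2] for p in px]); m=np.array(mod)
    a=P-P.mean(0);b=m-m.mean(0)
    th=np.arctan2((b[:,0]*a[:,1]-b[:,1]*a[:,0]).sum(),(b*a).sum())
    c,s_=np.cos(th),np.sin(th);Rm=np.array([[c,-s_],[s_,c]])
    t=P.mean(0)-Rm@m.mean(0)
    return np.round(t,4),round(np.degrees(th),2),np.round(1000*np.linalg.norm(P-(m@Rm.T+t),axis=1),1)
rect=lambda w,h:[(w/2,h/2),(w/2,-h/2),(-w/2,-h/2),(-w/2,h/2)]
if __name__=="__main__":
    # top image: TL=+x+y, TR=+x-y, BR, BL
    print("mouth",fit(T,pts([(170,148),(408,158),(405,502),(162,490)],365,190,8),rect(.1,.07),.165))
    print("rim",fit(T,pts([(95,65),(487,88),(478,582),(85,558)],365,190,8),rect(.15,.12),.165))
    # scene crop: corners order TL(+x,+y)? print raw
    print("rim S",[np.round(onz(S,p,.165),3) for p in pts([(22,122),(335,42),(462,170),(125,260)],210,110,7)])
    print("mouth S",fit(S,pts([(155,215),(97,133),(315,78),(383,155)],210,110,7),rect(.1,.07),.165))
    print("dock",fit(T,pts([(100,155),(466,85),(522,442),(150,522)],115,205,8),rect(.12,.12),.045))
    print("recess",fit(T,pts([(205,230),(383,192),(413,377),(232,408)],115,205,8),rect(.058,.058),.045))
    print("dock S",[np.round(onz(S,p,.045),3) for p in pts([(68,258),(273,70),(545,270),(347,485)],335,265,6)])
    print("plate",fit(T,pts([(107,113),(367,127),(338,565),(75,548)],250,170,8),rect(.15,.09),.006))
    top=tri([(T,pts([(201,480)],250,170,8)[0]),(S,pts([(385,62)],240,175,6.6)[0])]);print("rodtop",top)
    nose=tri([(T,pts([(230,158)],250,170,8)[0]),(S,pts([(118,384)],240,175,6.6)[0])]);print("nose",nose)
E
python3 m.py
```

```text
mouth (array([ 0.5593, -0.3034]), np.float64(-3.92), array([1.1, 0.3, 0.8, 0. ]))
rim (array([ 0.5601, -0.3034]), np.float64(-4.29), array([4.8, 4.1, 5.6, 5.1]))
rim S [array([ 0.626, -0.369,  0.165]), array([ 0.486, -0.359,  0.165]), array([ 0.492, -0.244,  0.165]), array([ 0.635, -0.257,  0.165])]
mouth S (array([ 0.5587, -0.308 ]), np.float64(-5.24), array([1.7, 2.3, 2.1, 1.8]))
dock (array([0.5476, 0.3016]), np.float64(10.81), array([0.2, 0.9, 1.3, 0.4]))
recess (array([0.547, 0.302]), np.float64(10.81), array([0.6, 1.3, 1.8, 0.1]))
dock S [array([0.618, 0.253, 0.045]), array([0.5  , 0.228, 0.045]), array([0.478, 0.346, 0.045]), array([0.595, 0.37 , 0.045])]
plate (array([ 0.63  , -0.0189]), np.float64(-4.33), array([0.6, 0.6, 1. , 0.7]))
rodtop [ 0.56420538 -0.01548612  0.17306795]
nose [ 0.67872745 -0.02220169  0.06407087]
```

```bash
cat > ov.py <<'E'
from m import *
def rodpose(foot,yaw,lean=35):
    a=np.radians(lean); 
    B=np.array([[np.cos(a),0,-np.sin(a)],[0,1,0],[np.sin(a),0,np.cos(a)]])  # cols x, y, z
    return R.from_euler('z',yaw,degrees=True).as_matrix()@B, np.array(foot)
def rodlines():
    L=[]
    for x in(-8,8):
        for y in(-8,8): L.append([(x,y,95),(x,y,170)])
    for z in(95,170): L.append([(-8,-8,z),(8,-8,z),(8,8,z),(-8,8,z),(-8,-8,z)])
    L.append([(0,0,3),(0,0,95)]); L.append([(0,0,3),(12,0,3),(21,0,8),(24,0,20)])
    L.append([(27,0,20),(21,0,20)])
    return [np.array(l)/1000 for l in L]
def canlines():
    th=np.linspace(0,2*np.pi,40);c=np.c_[np.cos(th),np.sin(th)]
    L=[np.c_[c*r,np.full(40,z)] for r,z in((21,0),(32,40),(32,37))]
    L.append(np.array([(0,-26,39),(0,-22,68),(0,0,80),(0,22,68),(0,26,39)]))
    return [l/1000 for l in L]
def boxl(w,d,z):
    return [np.array([(w/2,d/2,z),(w/2,-d/2,z),(-w/2,-d/2,z),(-w/2,d/2,z),(w/2,d/2,z)])]
def draw(f,L,Rm,t,x0,y0,w,h,s,name,img=None,col=(0,0,255)):
    if img is None: img=cv2.resize(f["color"][y0:y0+h,x0:x0+w],None,fx=s,fy=s,interpolation=cv2.INTER_CUBIC)
    for l in L:
        p=(proj(f,l@Rm.T+t)-[x0,y0]+.5)*s-.5
        cv2.polylines(img,[np.round(p*8).astype(np.int32)],False,col,1,cv2.LINE_AA,3)
    if name: cv2.imwrite(name,img)
    return img
E
python3 - <<'E'
from ov import *
Rm,t=rodpose((.664,-.0215,.035),-4.3)
a=draw(T,rodlines(),Rm,t,250,170,60,75,7,None)
b=draw(S,rodlines(),Rm,t,240,175,60,75,7,None)
cv2.imwrite("pics/ov1.png",np.hstack([a,b])[:600,:800] if 0 else np.hstack([a,b])[:, :])
Z=R.from_euler('z',-4.3,degrees=True).as_matrix()
W=boxl(.1,.07,.165)+boxl(.15,.12,.165)+boxl(.15,.12,0)
C=canlines()
o=[]
for f,x0,y0 in((T,365,190),(S,210,110)):
    i=draw(f,W,Z,np.array([.559,-.305,0]),x0,y0,75,85,6 if 0 else 5,None)
    i=draw(f,C,Z,np.array([.559,-.305,.010]),x0,y0,75,85,5,None,i,(0,255,0)); o.append(i)
cv2.imwrite("pics/ov2.png",np.hstack(o))
E
```

```text
(no output)
```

View pics/ov1.png

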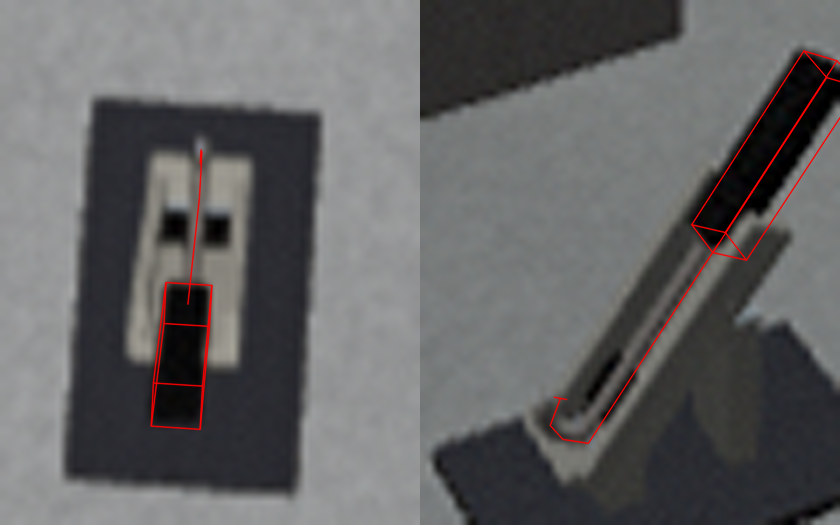

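View pics/ov2.png

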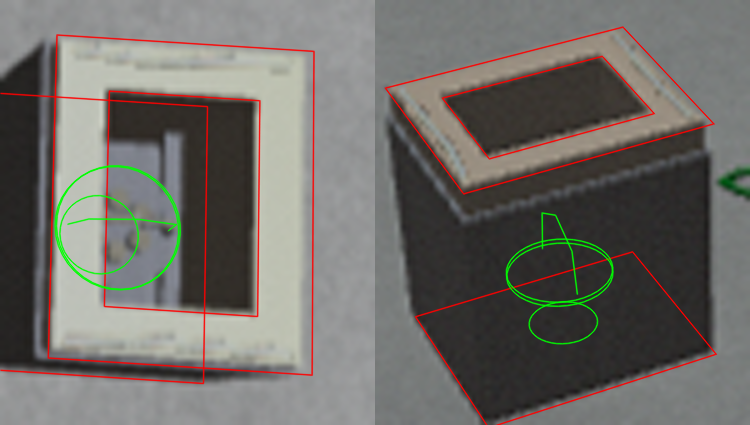

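Run:
```python
from ov import *
from scipy.optimize import least_squares
# correspondences: (frame, pixel, rod local mm)
ob=[(T,p,l) for p,l in zip(pts([(172,482),(230,483),(189,326),(238,326),(229,158)],250,170,8),[(8,8,170),(8,-8,170),(8,8,95),(8,-8,95),(25,0,20)])]
ob=[o for o in ob]
ob+=[(S,p,l) for p,l in zip(pts([(358,47),(404,75),(258,208)],240,175,6.6),[(8,-8,170),(-8,8,170),(8,-8,95)])]
def res(v):
    Rm,t=rodpose((v[0],v[1],.035),v[2])
    return np.concatenate([proj(f,Rm@(np.array(l)/1000)+t)[0]-p for f,p,l in ob])
r=least_squares(res,[.664,-.02,-4.3]);print(r.x);print(r.fun.reshape(-1,2).round(2))
from bench import telemetry
s=telemetry.get_state();print(R.from_rotvec(s["ee_rot"]).as_matrix().round(3))
Rm,t=rodpose((*r.x[:2],.035),r.x[2])
a=draw(T,rodlines(),Rm,t,250,170,60,75,7,None)
b=draw(S,rodlines(),Rm,t,240,175,60,75,7,None)
cv2.imwrite("pics/ov3.png",np.hstack([a,b])[:,:800])
```

```text
[ 0.66105579 -0.02038187 -2.70587576]
[[ 0.97 -4.16]
 [ 0.76 -4.02]
 [ 0.12  0.86]
 [ 0.56  1.1 ]
 [-0.52  3.34]
 [ 1.21 -0.64]
 [ 2.34  0.15]
 [ 0.59  0.06]]
[[-0.    -0.915  0.404]
 [-0.001  0.404  0.915]
 [-1.    -0.    -0.001]]
```

View pics/ov3.png

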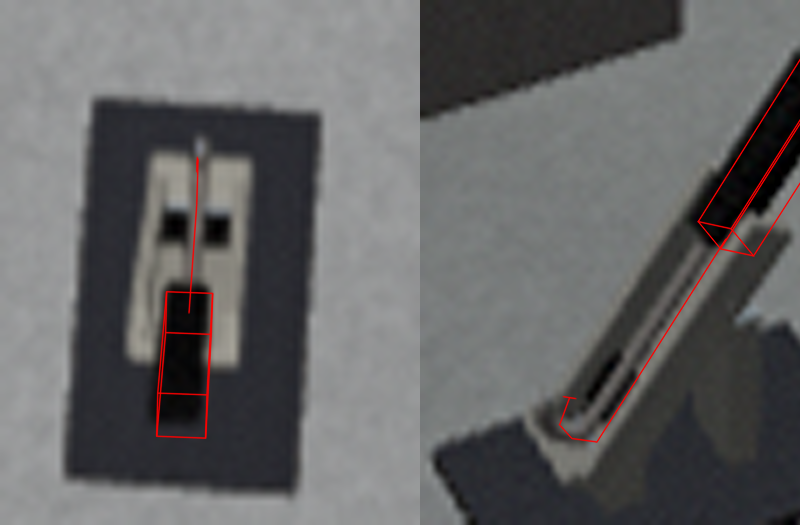

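Run:
```python
from ov import *
from scipy.optimize import least_squares
ob=[(T,p,l) for p,l in zip(pts([(172,482),(230,483),(189,326),(238,326),(230,156)],250,170,8),[(-8,8,170),(-8,-8,170),(8,8,95),(8,-8,95),(27,0,20)])]
ob+=[(S,p,l) for p,l in zip(pts([(358,47),(404,75),(258,208)],240,175,6.6),[(8,-8,170),(-8,8,170),(8,-8,95)])]
def res(v):
    Rm,t=rodpose((v[0],v[1],.035),v[2])
    return np.concatenate([proj(f,Rm@(np.array(l)/1000)+t)[0]-p for f,p,l in ob])
r=least_squares(res,[.664,-.02,-4.3]);print(r.x);print(r.fun.reshape(-1,2).round(2))
Rm,t=rodpose((*r.x[:2],.035),r.x[2])
a=draw(T,rodlines(),Rm,t,250,170,60,75,7,None)
b=draw(S,rodlines(),Rm,t,240,175,60,75,7,None)
cv2.imwrite("pics/ov3b.png",np.hstack([a,b])[:,:800])
```

```text
[ 0.66513386 -0.0211048  -3.56190378]
[[ 0.46  0.16]
 [ 0.18  0.39]
 [ 0.12 -0.86]
 [ 0.54 -0.52]
 [-0.29  1.33]
 [-0.07  0.06]
 [ 1.03  0.95]
 [-0.81  0.64]]
```

View pics/ov3b.png

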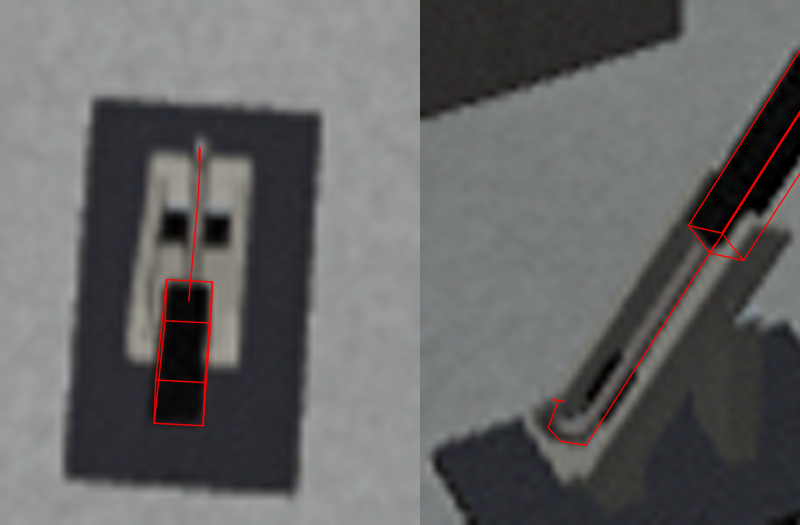

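```bash
cat > tgt.py <<'E'
from ov import *
from bench import telemetry
FOOT=np.array([.665,-.021,.035]);YAW=-4.0
def tool_for_rod(Rr):  # tool x=-rod z, tool z=rod y
    x=-Rr[:,2];z=Rr[:,1];return np.c_[x,np.cross(z,x),z]
def delta(Rt,p,s=None):
    s=s or telemetry.get_state();R0=R.from_rotvec(s["ee_rot"])
    return (R.from_matrix(Rt)*R0.inv()).as_rotvec().round(4),(np.array(p)-s["ee_pos"]).round(4)
E
python3 - <<'E'
from tgt import *
Rr,t=rodpose(FOOT,YAW)
print(delta(tool_for_rod(Rr),t+Rr[:,2]*.221),t+Rr[:,2]*.221, t+Rr[:,2]*.131,Rr[:,2])
E
```

```text
(array([-0.1469, -0.596 ,  0.3353]), array([ 0.2862, -0.5837, -0.0149])) [ 0.53854839 -0.01215764  0.2160326 ] [ 0.59004452 -0.0157586   0.14230892] [-0.57217923  0.04001067  0.81915204]
```

Call:
{"method": "arm_command", "body": {"targets": [[[0, 0, 0.1], [0.02, -0.04, 0.02], 100], [[-0.05, -0.2, 0.15], [0.15, -0.3, 0.08], 100], [[-0.05, -0.2, 0.15], [0.15, -0.3, 0.08], 100], [[-0.05, -0.2, 0.15], [0.15, -0.3, 0.08], 100], [[-0.147, -0.596, 0.335], [0.286, -0.584, 0.06], 100], [[-0.147, -0.596, 0.335], [0.286, -0.584, 0.06], 100], [[-0.147, -0.596, 0.335], [0.286, -0.584, 0.06], 100], [[-0.147, -0.596, 0.335], [0.286, -0.584, 0.06], 100], [[-0.147, -0.596, 0.335], [0.286, -0.584, 0.06], 100], [[-0.147, -0.596, 0.335], [0.286, -0.584, 0.06], 100]]}}

```text
time: 1.08
ee_pos: [0.4328, 0.2022, 0.2825]
ee_rot: [-1.406, 0.793, 0.697]
ft_force: [1.1, -0.1, 0.7]
opening: 0.0854
```

Run:
```python
from tgt import *
Rr,t=rodpose(FOOT,YAW)
print(delta(tool_for_rod(Rr),t+Rr[:,2]*.25))
```

```text
(array([ 0.0001,  0.0002, -0.0033]), array([ 0.0891, -0.2132, -0.0427]))
```

Call:
{"method": "arm_command", "body": {"targets": [[[0, 0, 0], [0.09, -0.213, -0.043], 100], [[0, 0, 0], [0.09, -0.213, -0.043], 100], [[0, 0, 0], [0.09, -0.213, -0.043], 100], [[0, 0, 0], [0.09, -0.213, -0.043], 100], [[0, 0, 0], [0.09, -0.213, -0.043], 100], [[0, 0, 0], [0.09, -0.213, -0.043], 100], [[0, 0, 0], [0.09, -0.213, -0.043], 100], [[0, 0, 0], [0.09, -0.213, -0.043], 100]]}}

```text
time: 1.75
ee_pos: [0.5233, -0.0109, 0.2397]
ee_rot: [-1.402, 0.797, 0.693]
ft_force: [0.7, -0.2, 0.2]
opening: 0.0855
```

Run:
```python
from tgt import *
from bench import viewer
Rr,t=rodpose(FOOT,YAW)
print(telemetry.get_state()["ee_pos"],delta(tool_for_rod(Rr),t+Rr[:,2]*.221))
f=viewer.grab_frame("wrist")
pickle.dump(f,open("w1.pkl","wb"))
cv2.imwrite("pics/w1.png",f["color"])
draw(f,rodlines(),Rr,t,0,0,560,420,1,"pics/w1o.png")
```

```text
[ 0.52334658 -0.01093579  0.23973288] (array([-0.0011, -0.0004,  0.0037]), array([ 0.0152, -0.0012, -0.0237]))
```

View pics/w1o.png

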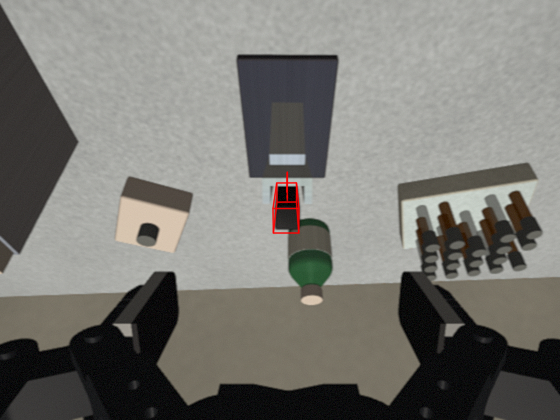

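View pics/w1.png

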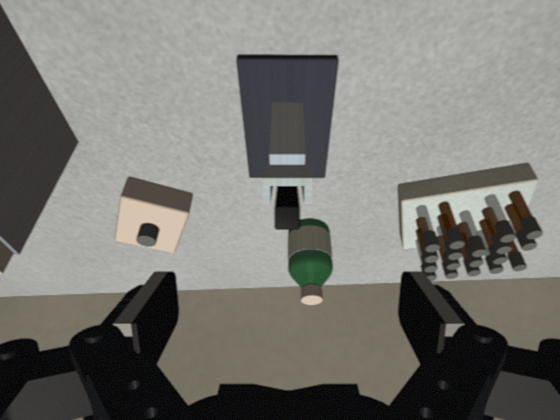

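Run:
```python
from tgt import *
f=pickle.load(open("w1.pkl","rb"))
Rr,t=rodpose(FOOT,YAW)
a=draw(f,[],Rr,t,250,160,75,85,6,None); b=draw(f,rodlines(),Rr,t,250,160,75,85,5 if 0 else 6,None)
cv2.imwrite("pics/w1z.png",np.hstack([a,b])[:,:800])
```

```text
(no output)
```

View pics/w1z.png

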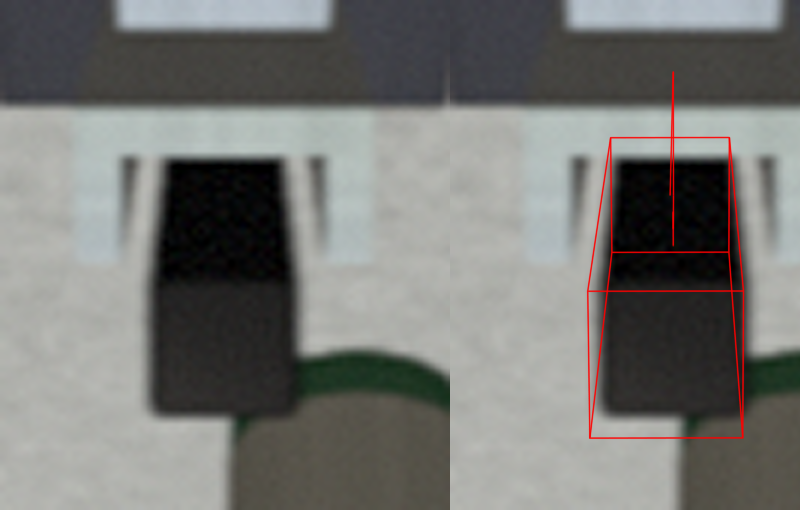

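```bash
sed -i 's/FOOT=.*;/FOOT=np.array([.6635,-.020,.035]);/' tgt.py
python3 - <<'E'
from tgt import *
Rr,t=rodpose(FOOT,YAW)
print(delta(tool_for_rod(Rr),t+Rr[:,2]*.131))
E
```

```text
(array([-0.001 , -0.0001,  0.0008]), array([ 0.0652, -0.0055, -0.0976]))
```

Call:
{"method": "arm_command", "body": {"targets": [[[0, 0, 0], [0.008, -0.0007, -0.012], 100], [[0, 0, 0], [0.019, -0.0016, -0.028], 100], [[0, 0, 0], [0.031, -0.0026, -0.046], 100], [[0, 0, 0], [0.043, -0.0036, -0.064], 100], [[0, 0, 0], [0.053, -0.0045, -0.08], 100], [[0, 0, 0], [0.06, -0.005, -0.09], 100], [[0, 0, 0], [0.065, -0.0055, -0.0975], 100], [[0, 0, 0], [0.065, -0.0055, -0.0975], 100]]}}

```text
time: 2.47
ee_pos: [0.5779, -0.0199, 0.16]
ee_rot: [-1.435, 0.814, 0.684]
ft_force: [0.4, -0.9, -0.2]
opening: 0.0851
```

Run:
```python
from tgt import *
from bench import viewer
f=viewer.grab_frame("wrist");cv2.imwrite("pics/w2.png",f["color"])
g=viewer.grab_frame("scene");crop(g["color"],220,130,110,140,4,"pics/s2.png")
```

```text
(no output)
```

View pics/w2.png

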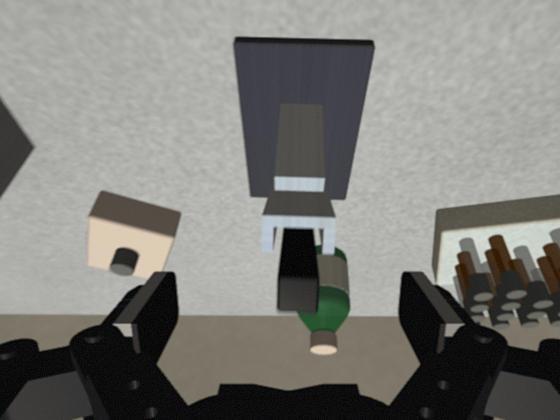

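View pics/s2.png

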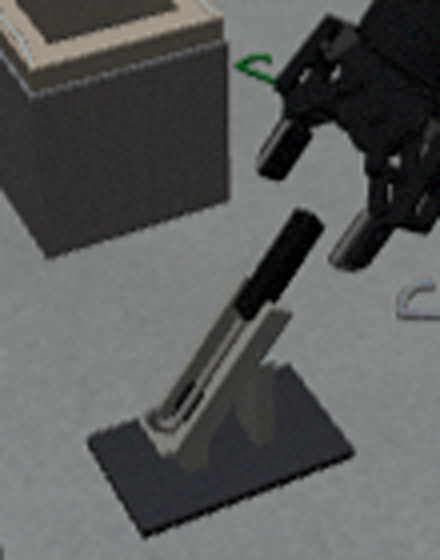

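Run:
```python
from tgt import *
s=telemetry.get_state();print(s["q"].round(3),s["joint_velocities"].round(3))
Rr,t=rodpose(FOOT,YAW)
print(s["ee_pos"],delta(tool_for_rod(Rr),t+Rr[:,2]*.131))
print(R.from_rotvec(s["ee_rot"]).as_matrix().round(3))
```

```text
[-0.247  0.191  0.123  2.309  1.196  0.134  0.22 ] [-0.102 -0.035  0.139  0.008 -0.331  0.005  0.337]
[ 0.57745269 -0.02173801  0.15917538] (array([ 0.0364, -0.0042,  0.0041]), array([ 0.0111,  0.007 , -0.0169]))
[[ 0.569 -0.819  0.074]
 [-0.072  0.04   0.997]
 [-0.82  -0.572 -0.037]]
```

```bash
cat >> tgt.py <<'E'
REL=np.radians(15)
def tool_rel(Rr):  # tool less tilted forward than rod axis by REL (about rod y)
    return tool_for_rod(R.from_rotvec(Rr[:,1]*REL).as_matrix()@Rr)
def tcp_for(Rr,o,zg=.150):
    Rt=tool_rel(Rr); return Rt, np.array(o)+Rr[:,2]*zg+Rt[:,0]*.019
E
python3 - <<'E'
from tgt import *
Rr,t=rodpose(FOOT,YAW)
Rt,p=tcp_for(Rr,t); print(Rt.round(3),p.round(4))
print(delta(Rt,p)); print(delta(Rt,p+Rr[:,2]*.03))
E
```

```text
[[ 0.341 -0.937  0.07 ]
 [-0.024  0.066  0.998]
 [-0.94  -0.342 -0.   ]] [ 0.5842 -0.0145  0.14  ]
(array([ 0.055 ,  0.2569, -0.0007]), array([ 0.0067,  0.0073, -0.0192]))
(array([ 0.055 ,  0.2569, -0.0007]), array([-0.0105,  0.0085,  0.0054]))
```

Call:
{"method": "arm_command", "body": {"targets": [[[0.02, 0.08, 0], [-0.004, 0.003, 0.003], 100], [[0.04, 0.17, 0], [-0.008, 0.006, 0.005], 100], [[0.055, 0.257, 0], [-0.0105, 0.0085, 0.006], 100], [[0.055, 0.257, 0], [-0.0105, 0.0085, 0.006], 100], [[0.055, 0.257, 0], [-0.0105, 0.0085, 0.006], 100]]}}

```text
time: 2.98
ee_pos: [0.5653, -0.0099, 0.1668]
ee_rot: [-1.313, 0.985, 0.901]
ft_force: [0.2, -0.9, -0.5]
opening: 0.0856
```

Run:
```python
from tgt import *
Rr,t=rodpose(FOOT,YAW)
Rt,p=tcp_for(Rr,t); s=telemetry.get_state();print(s["q"].round(3))
print(delta(Rt,p)); print(delta(Rt,p+Rr[:,2]*.03))
```

```text
[ 0.18   0.234 -0.322  2.093  0.282  0.498  1.16 ]
(array([-0.0032, -0.0005, -0.0054]), array([ 0.0188, -0.0046, -0.0267]))
(array([-0.0032, -0.0005, -0.0054]), array([ 0.0016, -0.0034, -0.0022]))
```

Call:
{"method": "arm_command", "body": {"targets": [[[-0.003, 0, -0.005], [0.004, -0.003, -0.007], 100], [[-0.003, 0, -0.005], [0.011, -0.0045, -0.016], 100], [[-0.003, 0, -0.005], [0.017, -0.0045, -0.0245], 100], [[-0.003, 0, -0.005], [0.019, -0.0045, -0.0265], 100], [[-0.003, 0, -0.005], [0.019, -0.0045, -0.0265], 100]]}}

```text
time: 3.4
ee_pos: [0.5854, -0.0181, 0.1378]
ee_rot: [-1.317, 0.994, 0.887]
ft_force: [0.1, 0.2, 0.5]
opening: 0.0856
```

Run:
```python
from tgt import *
from bench import viewer
Rr,t=rodpose(FOOT,YAW)
Rt,p=tcp_for(Rr,t); s=telemetry.get_state();print(s["q"].round(3),delta(Rt,p))
f=viewer.grab_frame("wrist");cv2.imwrite("pics/w3.png",f["color"])
g=viewer.grab_frame("scene");crop(g["color"],220,130,110,140,4,"pics/s3.png")
```

```text
[ 0.148  0.305 -0.28   2.081  0.358  0.444  1.092] (array([0.0068, 0.0024, 0.0047]), array([-0.0013,  0.0036,  0.0022]))
```

View pics/w3.png

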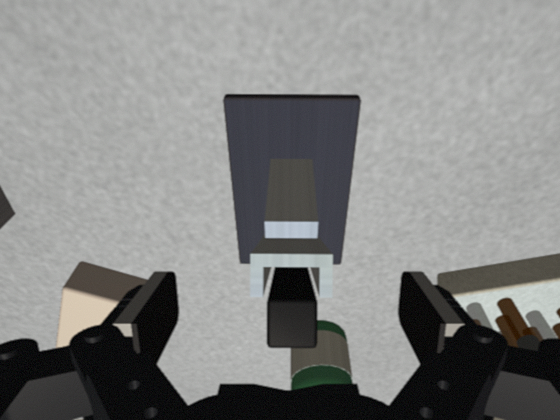

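View pics/s3.png

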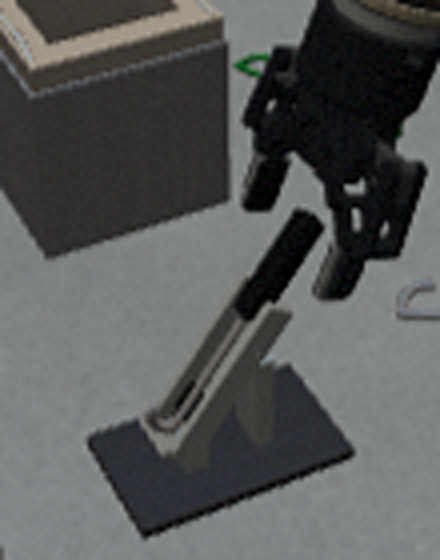

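Call:
{"method": "arm_command", "body": {"targets": [[[0.006, 0.002, 0.004], [-0.001, 0.0035, 0.002], 100], [[0.006, 0.002, 0.004], [-0.001, 0.0035, 0.002], 60], [[0.006, 0.002, 0.004], [-0.001, 0.0035, 0.002], 30], [[0.006, 0.002, 0.004], [-0.001, 0.0035, 0.002], 0], [[0.006, 0.002, 0.004], [-0.001, 0.0035, 0.002], 0], [[0.006, 0.002, 0.004], [-0.001, 0.0035, 0.002], 0], [[0.006, 0.002, 0.004], [-0.001, 0.0035, 0.002], 0], [[0.006, 0.002, 0.004], [-0.001, 0.0035, 0.002], 0]]}}

```text
time: 4.17
ee_pos: [0.5853, -0.016, 0.142]
ee_rot: [-1.312, 0.989, 0.891]
ft_force: [-1.1, -1.4, 0.9]
opening: 0.0149
```

Run:
```python
from tgt import *
from bench import viewer
Rr,t=rodpose(FOOT,YAW)
Rt,p=tcp_for(Rr,t); s=telemetry.get_state();print(s["opening"],s["ft_force"],delta(Rt,p))
f=viewer.grab_frame("wrist");cv2.imwrite("pics/w4.png",f["color"])
g=viewer.grab_frame("scene");crop(g["color"],220,130,110,140,4,"pics/s4.png")
```

```text
0.014932097354037277 [-1.13881337 -1.40859265  0.94746572] (array([-0.    ,  0.0027,  0.0036]), array([-0.0011,  0.0015, -0.002 ]))
```

View pics/w4.png

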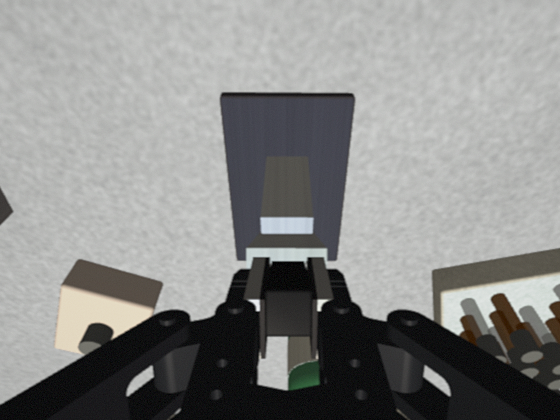

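View pics/s4.png

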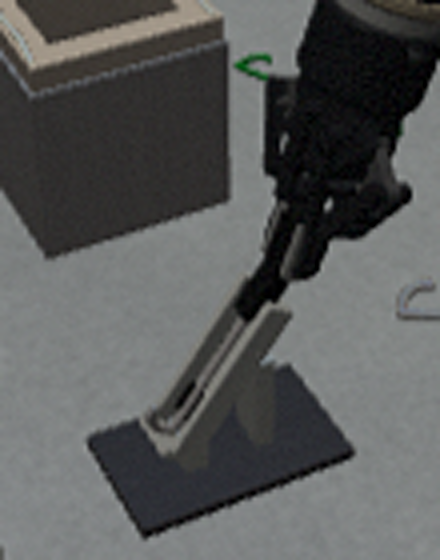

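Run:
```python
from tgt import *
s=telemetry.get_state();pickle.dump((s["ee_pos"],s["ee_rot"]),open("G0.pkl","wb"));print(s["ee_pos"],s["ee_rot"])
```

```text
[ 0.58525226 -0.01600449  0.14196491] [-1.31170671  0.98933318  0.8906984 ]
```

Call:
{"method": "arm_command", "body": {"targets": [[[0, 0, 0], [0, 0, 0.005], 0], [[0, 0, 0], [0, 0, 0.015], 0], [[0, 0, 0], [0, 0, 0.03], 0], [[0, 0, 0], [0, 0, 0.05], 0], [[0, 0, 0], [0, 0, 0.075], 0], [[0, 0, 0], [0, 0, 0.1], 0], [[0, 0, 0], [0, 0, 0.12], 0], [[0, 0, 0], [0, 0, 0.13], 0]]}}

```text
time: 4.93
ee_pos: [0.5863, -0.0152, 0.2758]
ee_rot: [-1.313, 0.985, 0.888]
ft_force: [0.2, -0.2, -1.4]
opening: 0.0155
```

Run:
```python
from tgt import *
from bench import viewer
Rr,t=rodpose(FOOT,YAW)
s=telemetry.get_state();print(s["opening"],s["ft_force"],s["ee_pos"],s["ee_rot"],s["q"].round(2))
g=viewer.grab_frame("scene");crop(g["color"],220,100,130,160,3.7,"pics/s5.png")
```

```text
0.01550879083544149 [ 0.24649061 -0.19111803 -1.37856988] [ 0.58632983 -0.01515762  0.27575271] [-1.31338164  0.98504003  0.88846156] [ 0.25  0.14 -0.37  1.92  0.17  0.75  1.28]
```

View pics/s5.png

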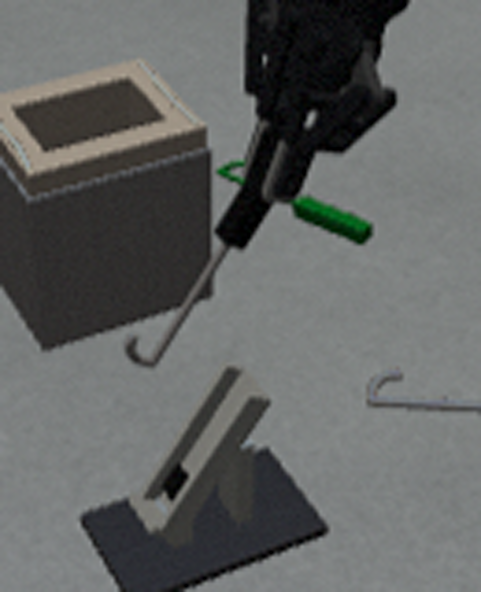

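```bash
cat >> tgt.py <<'E'
G0p,G0r=(np.array(v) for v in pickle.load(open("G0.pkl","rb"))) if __import__("os").path.exists("G0.pkl") else (None,None)
def rod_in_tool():
    Rr,t=rodpose(FOOT,YAW); Rg=R.from_rotvec(G0r).as_matrix()
    return Rg.T@Rr, Rg.T@(t-G0p)
def tcp_rod(Rr,o):
    A,b=rod_in_tool(); Rt=Rr@A.T; return Rt, np.array(o)-Rt@b
def rod_now(s=None):
    s=s or telemetry.get_state();A,b=rod_in_tool();Rt=R.from_rotvec(s["ee_rot"]).as_matrix()
    return Rt@A, s["ee_pos"]+Rt@b
E
python3 - <<'E'
from tgt import *
from bench import viewer
print(rod_in_tool())
f=viewer.grab_frame("wrist");s=telemetry.get_state();Rt=R.from_rotvec(s["ee_rot"]).as_matrix()
Rm,t,K=cam(f);print("cam in tool",Rt.T@(-Rm.T@t-s["ee_pos"]),(Rt.T@Rm.T).round(3))
cv2.imwrite("pics/w5.png",f["color"])
W=np.array([.559,-.304,0]);wx=R.from_euler('z',-4.2,degrees=True).as_matrix()
for yaw in(-4.2,):
  Rr,_=rodpose((0,0,0),yaw,0)
  o=W+wx@[-.036,0,.22]
  Rt2,p=tcp_rod(Rr,o);print(delta(Rt2,p),p,o)
  g=dict(f); Rc=(Rm@Rt)@Rt2.T; cpos=p+Rt2@(Rt.T@(-Rm.T@t-s["ee_pos"]))
  g["rvec"]=R.from_matrix(Rc).as_rotvec();g["tvec"]=-Rc@cpos
  print("bail",proj(g,W+[0,0,.09]),"rim",proj(g,W+np.array([wx@np.array(c) for c in [(.05,.035,.165),(.05,-.035,.165),(-.05,-.035,.165),(-.05,.035,.165)]])))
E
```

```text
(array([[-0.25624305, -0.0010608 , -0.9666118 ],
       [-0.96660776,  0.00337489,  0.25623827],
       [ 0.00299039,  0.99999374, -0.00189017]]), array([ 0.1274032 , -0.03668233,  0.00173147]))
cam in tool [-0.14396922  0.07179375  0.00156726] [[-0.    -0.282  0.96 ]
 [ 0.002 -0.96  -0.282]
 [ 1.     0.002  0.001]]
(array([ 0.0433,  0.6131, -0.0037]), array([-0.066 , -0.2871,  0.0783])) [ 0.52017998 -0.30262571  0.35255212] [ 0.52309668 -0.30136342  0.22      ]
bail [[288.17707845 262.85298396]] rim [[325.82526584 330.01153071]
 [250.53597994 330.08273579]
 [250.09903825 222.67835909]
 [325.96411773 222.57925298]]
```

View pics/w5.png

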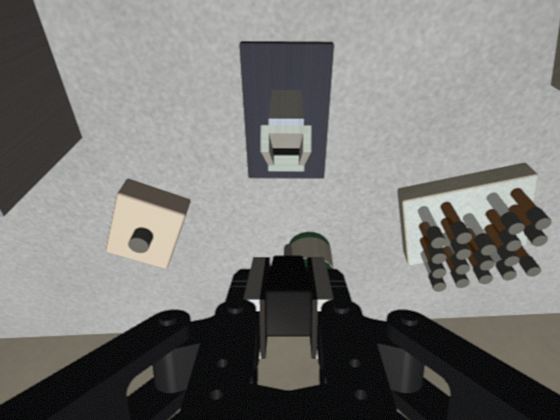

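Call:
{"method": "arm_command", "body": {"targets": [[[0, 0.06, 0], [0, -0.01, 0.02], 0], [[0.01, 0.15, 0], [0, -0.03, 0.045], 0], [[0.015, 0.25, 0], [0.002, -0.055, 0.065], 0], [[0.02, 0.35, 0], [0.004, -0.085, 0.078], 0], [[0.03, 0.45, 0], [0.007, -0.115, 0.078], 0], [[0.04, 0.54, -0.002], [0.009, -0.145, 0.078], 0], [[0.043, 0.613, -0.004], [0.011, -0.175, 0.078], 0], [[0.043, 0.613, -0.004], [0.012, -0.205, 0.078], 0], [[0.043, 0.613, -0.004], [0.013, -0.235, 0.078], 0], [[0.043, 0.613, -0.004], [0.014, -0.26, 0.078], 0]]}}

```text
time: 5.87
ee_pos: [0.5991, -0.2779, 0.3465]
ee_rot: [-1.008, 1.432, 1.347]
ft_force: [0.9, -0.9, -0.7]
opening: 0.0153
```

Run:
```python
from tgt import *
s=telemetry.get_state();print(s["q"].round(2),s["ee_pos"])
print(rod_now(s))
W=np.array([.559,-.304,0]);wx=R.from_euler('z',-4.2,degrees=True).as_matrix()
Rr,_=rodpose((0,0,0),-4.2,0)
print(delta(*tcp_rod(Rr,W+wx@[.044,0,.22])))
```

```text
[ 0.44  0.6  -0.21  1.07  0.17  1.75  1.75] [ 0.59910715 -0.27787537  0.3465269 ]
(array([[ 9.97222269e-01,  7.40522228e-02,  8.00093044e-03],
       [-7.40534731e-02,  9.97254262e-01, -1.40274420e-04],
       [-7.98934961e-03, -4.52611912e-04,  9.99967982e-01]]), array([ 0.60096424, -0.27659688,  0.21395585]))
(array([-0.0001, -0.008 ,  0.0008]), array([ 0.0009, -0.0306,  0.006 ]))
```

Call:
{"method": "arm_command", "body": {"targets": [[[0, -0.004, 0], [0, -0.015, 0.003], 0], [[0, -0.008, 0], [0, -0.026, 0.005], 0], [[0, -0.008, 0], [0, -0.0306, 0.006], 0], [[0, -0.008, 0], [0, -0.0306, 0.006], 0]]}}

```text
time: 6.2
ee_pos: [0.5992, -0.3064, 0.3559]
ee_rot: [-1.015, 1.422, 1.338]
ft_force: [1.1, -0.1, -0.7]
opening: 0.0152
```

```bash
cat > look.py <<'E'
from tgt import *
from bench import viewer
import sys
f=viewer.grab_frame("wrist");pickle.dump(f,open("w6.pkl","wb"))
W=np.array([.559,-.304,0]);Z=R.from_euler('z',-4.2,degrees=True).as_matrix()
x0,y0,w,h,s=230,80,120,190,4
s=3
a=draw(f,[],Z,W,x0,y0,w,h,s,None)
b=draw(f,boxl(.1,.07,.165)+boxl(.15,.12,.165),Z,W,x0,y0,w,h,s,None)
b=draw(f,canlines(),Z,W+[0,0,.01],x0,y0,w,h,s,None,b,(0,255,0))
cv2.imwrite("pics/%s.png"%sys.argv[1],np.hstack([a,b]))
print(rod_now())
E
python3 look.py w6
```

```text
(array([[ 9.97356766e-01,  7.25045021e-02, -4.75162357e-03],
       [-7.25074908e-02,  9.97367762e-01, -4.59531431e-04],
       [ 4.70579807e-03,  8.02845085e-04,  9.99988605e-01]]), array([ 0.60306608, -0.30386456,  0.22345162]))
```

View pics/w6.png

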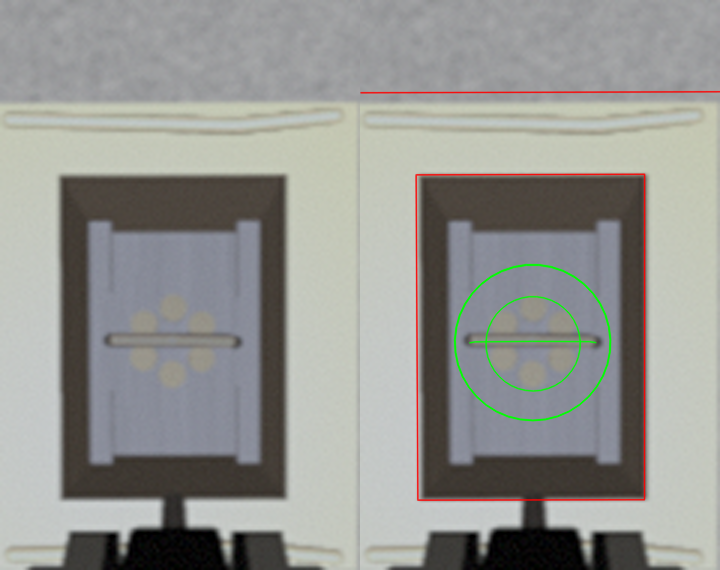

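```bash
cat > mv.py <<'E'
from tgt import *
import sys
W=np.array([.5587,-.3038,0]);wx=R.from_euler('z',-4.2,degrees=True).as_matrix()
def well(lx,z,lean=0,ly=0):
    Rr,_=rodpose((0,0,0),-4.2,lean); return delta(*tcp_rod(Rr,W+wx@[lx,ly,z]))
E
python3 -c "
from mv import *
print(well(-.036,.195)); print(telemetry.get_state()['q'].round(2))"
```

```text
(array([-0.0005,  0.0048, -0.0007]), array([-0.0796,  0.0028, -0.0284]))
[ 0.47  0.61 -0.21  1.02  0.17  1.77  1.79]
```

Call:
{"method": "arm_command", "body": {"targets": [[[0, 0.005, 0], [-0.01, 0, 0], 0], [[0, 0.005, 0], [-0.03, 0.001, -0.005], 0], [[0, 0.005, 0], [-0.05, 0.002, -0.012], 0], [[0, 0.005, 0], [-0.068, 0.0025, -0.02], 0], [[0, 0.005, 0], [-0.077, 0.003, -0.026], 0], [[0, 0.005, 0], [-0.0796, 0.003, -0.0284], 0], [[0, 0.005, 0], [-0.0796, 0.003, -0.0284], 0]]}}

```text
time: 6.83
ee_pos: [0.5195, -0.3018, 0.3278]
ee_rot: [-1.014, 1.425, 1.343]
ft_force: [-0.1, -0.1, -1.1]
opening: 0.0153
```

Run:
```python
from mv import *
from bench import viewer
Rr,o=rod_now();print(o,Rr.round(3))
for n,(x0,y0,w,h) in (("scene",(205,70,90,110)),("top",(340,185,100,90))):
    g=viewer.grab_frame(n)
    a=draw(g,[],Rr,o,x0,y0,w,h,4,None);b=draw(g,rodlines(),Rr,o,x0,y0,w,h,4,None)
    cv2.imwrite("pics/e_%s.png"%n,np.hstack([a,b]))
print(well(-.036,.060))
```

```text
[ 0.52235452 -0.30056805  0.19520639] [[ 0.997  0.072  0.001]
 [-0.072  0.997 -0.   ]
 [-0.001 -0.     1.   ]]
(array([ 0.0001,  0.0004, -0.0015]), array([-0.0007, -0.0002, -0.1354]))
```

View pics/e_scene.png

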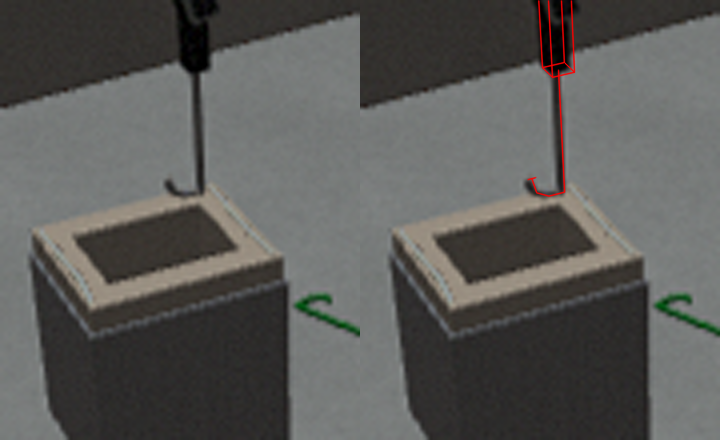

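View pics/e_top.png

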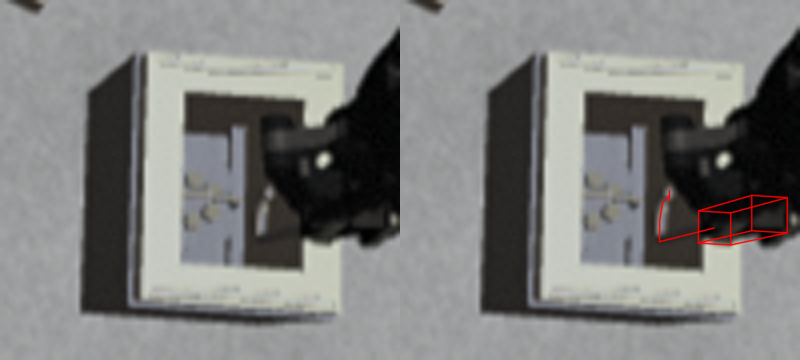

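Call:
{"method": "arm_command", "body": {"targets": [[[0, 0, -0.0015], [-0.0007, 0, -0.006], 0], [[0, 0, -0.0015], [-0.0007, 0, -0.02], 0], [[0, 0, -0.0015], [-0.0007, 0, -0.038], 0], [[0, 0, -0.0015], [-0.0007, 0, -0.056], 0], [[0, 0, -0.0015], [-0.0007, 0, -0.074], 0], [[0, 0, -0.0015], [-0.0007, 0, -0.092], 0], [[0, 0, -0.0015], [-0.0007, 0, -0.11], 0], [[0, 0, -0.0015], [-0.0007, 0, -0.124], 0], [[0, 0, -0.0015], [-0.0007, 0, -0.132], 0], [[0, 0, -0.0015], [-0.0007, 0, -0.135], 0]]}}

```text
time: 7.77
ee_pos: [0.5189, -0.3027, 0.1906]
ee_rot: [-1.01, 1.427, 1.343]
ft_force: [0.7, -0.0, -0.4]
opening: 0.0152
```

```bash
python3 - <<'E'
from mv import *
print(rod_now()[1],telemetry.get_state()["ft_force"],telemetry.get_state()["q"].round(2)); print(well(-.036,.060));print(well(-.012,.060))
E
python3 look.py w7
```

```text
[ 0.52144146 -0.30128095  0.05807868] [ 0.7362282  -0.02048648 -0.39058545] [ 0.54  0.56 -0.22  1.49  0.19  1.36  1.77]
(array([-0.001 , -0.0027,  0.001 ]), array([0.001 , 0.0002, 0.0019]))
(array([-0.001 , -0.0027,  0.001 ]), array([ 0.0249, -0.0015,  0.0019]))
(array([[ 9.97226575e-01,  7.43922044e-02,  2.22674631e-03],
       [-7.43907954e-02,  9.97228914e-01, -7.09160605e-04],
       [-2.27333182e-03,  5.41544372e-04,  9.99997269e-01]]), array([ 0.52160073, -0.30147107,  0.05851449]))
```

View pics/w7.png

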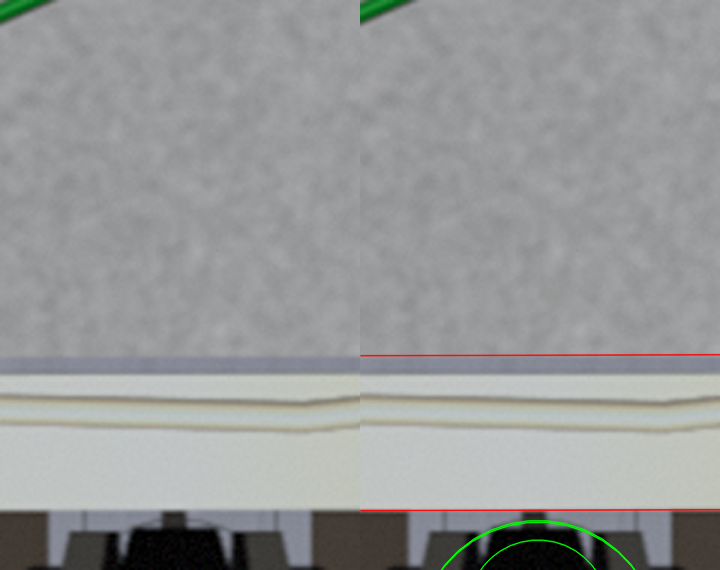

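Call:
{"method": "arm_command", "body": {"targets": [[[0, -0.002, 0.001], [0.003, 0, 0.0015], 0], [[0, -0.002, 0.001], [0.008, -0.0005, 0.0015], 0], [[0, -0.002, 0.001], [0.014, -0.001, 0.0015], 0], [[0, -0.002, 0.001], [0.02, -0.0013, 0.0015], 0], [[0, -0.002, 0.001], [0.024, -0.0015, 0.0015], 0], [[0, -0.002, 0.001], [0.025, -0.0015, 0.0015], 0], [[0, -0.002, 0.001], [0.025, -0.0015, 0.0015], 0]]}}

```text
time: 8.4
ee_pos: [0.5444, -0.3045, 0.1938]
ee_rot: [-1.013, 1.425, 1.341]
ft_force: [-0.6, -0.3, -0.6]
opening: 0.0148
```

Run:
```python
from mv import *
from bench import viewer
print(rod_now()[1],telemetry.get_state()["ft_force"]); print(well(-.012,.075));print(well(-.012,.095,5))
g=viewer.grab_frame("top");crop(g["color"],360,190,80,80,7,"pics/t8.png")
f=viewer.grab_frame("wrist");crop(f["color"],180,180,220,160,3.6,"pics/w8.png")
```

```text
[ 0.54754124 -0.30328234  0.06127677] [-0.58057204 -0.32759494 -0.63515847]
(array([0.0001, 0.0013, 0.0002]), array([-0.0006,  0.0003,  0.0137]))
(array([-0.0063, -0.0857,  0.0002]), array([-0.0121,  0.0012,  0.033 ]))
```

View pics/t8.png

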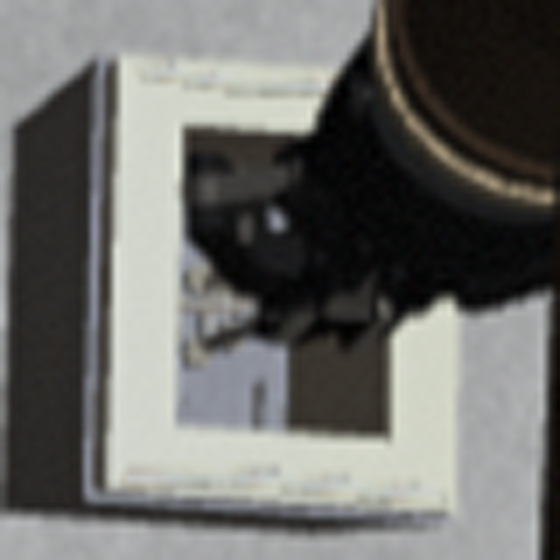

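View pics/w8.png

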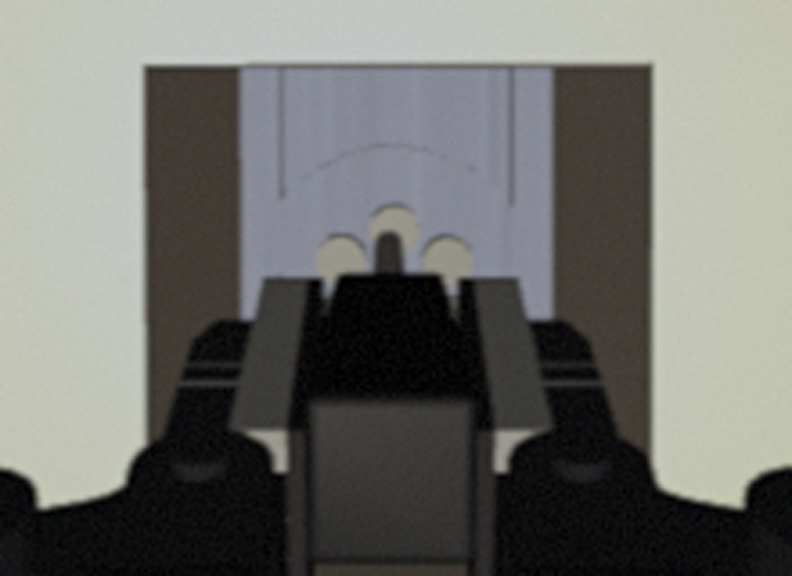

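Call:
{"method": "arm_command", "body": {"targets": [[[0, 0, 0], [0, 0, 0.004], 0], [[0, 0, 0], [0, 0, 0.009], 0], [[0, 0, 0], [0, 0, 0.014], 0], [[0, 0, 0], [0, 0, 0.018], 0], [[0, 0, 0], [0, 0, 0.021], 0], [[0, 0, 0], [0, 0, 0.024], 0], [[0, 0, 0], [0, 0, 0.027], 0], [[0, 0, 0], [0, 0, 0.03], 0], [[0, 0, 0], [0, 0, 0.03], 0]]}}

```text
time: 9.25
ee_pos: [0.5442, -0.3048, 0.2245]
ee_rot: [-1.014, 1.425, 1.34]
ft_force: [0.1, -0.9, -1.9]
opening: 0.0153
```

Run:
```python
from mv import *
from bench import viewer
s=telemetry.get_state()
print(rod_now()[1],s["ft_force"],s["moment"],s["q"].round(2)); print(well(-.012,.09));print(well(-.012,.255,6))
f=viewer.grab_frame("wrist");crop(f["color"],180,180,220,160,3.6,"pics/w9.png")
```

```text
[ 0.54731289 -0.30358773  0.09195531] [ 0.12345434 -0.91137662 -1.92509278] [-0.02156438 -0.38864336 -0.03903767] [ 0.52  0.58 -0.22  1.39  0.18  1.45  1.77]
(array([0.0005, 0.0018, 0.0005]), array([-0.0003,  0.0006, -0.002 ]))
(array([-0.0072, -0.1026,  0.0006]), array([-0.0141,  0.0016,  0.162 ]))
```

View pics/w9.png

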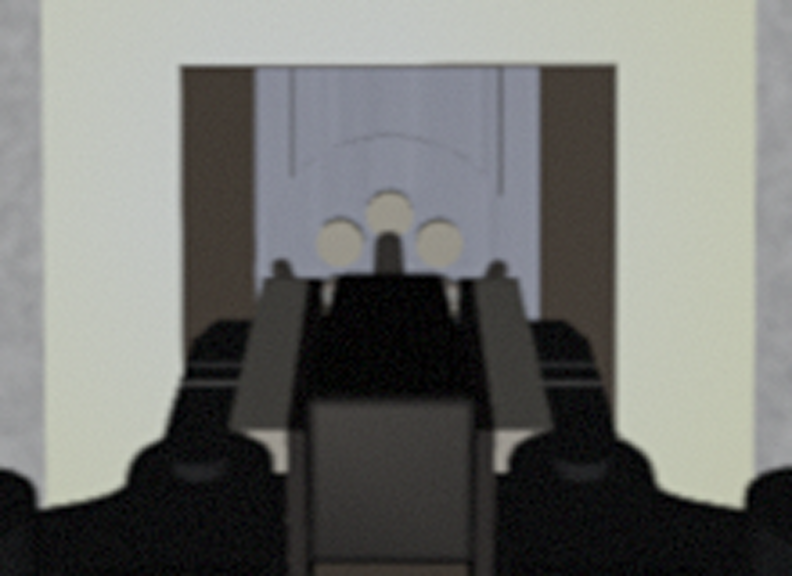

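Call:
{"method": "arm_command", "body": {"targets": [[[0, 0, 0], [0, 0, 0.003], 0], [[0, 0, 0], [0, 0, 0.009], 0], [[-0.001, -0.01, 0], [-0.001, 0, 0.018], 0], [[-0.002, -0.02, 0], [-0.003, 0, 0.029], 0], [[-0.003, -0.035, 0], [-0.005, 0.0005, 0.041], 0], [[-0.004, -0.05, 0], [-0.007, 0.001, 0.053], 0], [[-0.005, -0.065, 0], [-0.009, 0.001, 0.065], 0], [[-0.006, -0.08, 0], [-0.011, 0.001, 0.075], 0], [[-0.007, -0.09, 0], [-0.0125, 0.001, 0.082], 0], [[-0.007, -0.1, 0], [-0.014, 0.001, 0.086], 0]]}}

```text
time: 10.13
ee_pos: [0.5299, -0.304, 0.3117]
ee_rot: [-1.072, 1.355, 1.265]
ft_force: [0.5, 0.4, -3.2]
opening: 0.0153
```

Run:
```python
from mv import *
from bench import viewer
s=telemetry.get_state()
print(rod_now()[1],s["ft_force"],s["q"].round(2)); print(well(-.012,.255,6))
f=viewer.grab_frame("scene");crop(f["color"],200,50,110,140,4,"pics/s10.png")
```

```text
[ 0.54655318 -0.30380577  0.18015906] [ 0.54909312  0.3731266  -3.16408205] [ 0.57  0.44 -0.23  1.38  0.14  1.48  1.82]
(array([ 0.0006, -0.0005,  0.0009]), array([0.0001, 0.0008, 0.0748]))
```

View pics/s10.png

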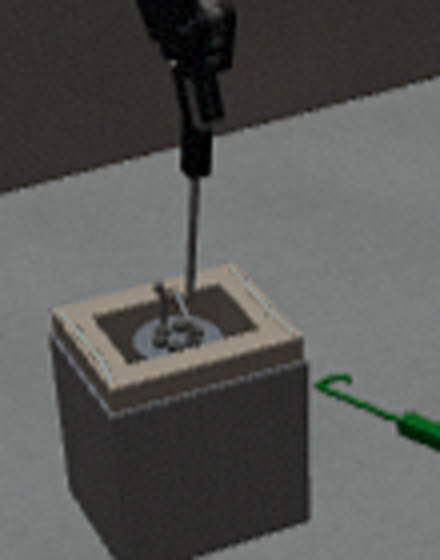

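Call:
{"method": "arm_command", "body": {"targets": [[[0, 0, 0], [0, 0, 0.003], 0], [[0, 0, 0], [0, 0, 0.01], 0], [[0, 0, 0], [0, 0, 0.02], 0], [[0, 0, 0], [0, 0, 0.032], 0], [[0, 0, 0], [0, 0, 0.045], 0], [[0, 0, 0], [0, 0, 0.058], 0], [[0, 0, 0], [0, 0, 0.07], 0], [[0, 0, 0], [0, 0, 0.079], 0], [[0, 0, 0], [0, 0, 0.084], 0], [[0, 0, 0], [0, 0, 0.086], 0]]}}

```text
time: 11.02
ee_pos: [0.5303, -0.3037, 0.3971]
ee_rot: [-1.071, 1.355, 1.267]
ft_force: [0.8, -0.3, -2.8]
opening: 0.0155
```

```bash
cat >> mv.py <<'E'
D=np.array([.5473,.3018,.025])
def dock(z,lean,yaw,hx=.012,off=(0,0)):
    # place so that bail (rod-frame x=hx on hook floor) is above dock centre (+off); z = rod origin height
    Rr,_=rodpose((0,0,0),yaw,lean); o=D+[off[0],off[1],0]-R.from_euler('z',yaw,degrees=True).as_matrix()@[hx,0,0]; o[2]=z
    return delta(*tcp_rod(Rr,o))
E
python3 - <<'E'
from mv import *
from bench import viewer
s=telemetry.get_state()
print(rod_now(s),s["ft_force"],s["q"].round(2))
print(dock(.265,6,-4.2)); print(dock(.265,6,10.8)); print(dock(.265,6,40))
f=viewer.grab_frame("scene");crop(f["color"],200,30,110,140,4,"pics/s11.png")
E
```

```text
(array([[ 9.92017918e-01,  7.36622775e-02, -1.02344124e-01],
       [-7.32539389e-02,  9.97283226e-01,  7.74772177e-03],
       [ 1.02636793e-01, -1.88768635e-04,  9.94718881e-01]]), array([ 0.54679271, -0.30348734,  0.26550882])) [ 0.80484015 -0.32633928 -2.77889873] [ 0.56  0.41 -0.23  1.23  0.13  1.66  1.84]
(array([ 0.    , -0.0019,  0.0004]), array([-1.170e-02,  6.062e-01, -5.000e-04]))
(array([ 0.0003, -0.0019,  0.2622]), array([-1.090e-02,  5.987e-01, -5.000e-04]))
(array([ 0.0008, -0.0018,  0.7719]), array([-4.00e-03,  5.86e-01, -5.00e-04]))
```

View pics/s11.png

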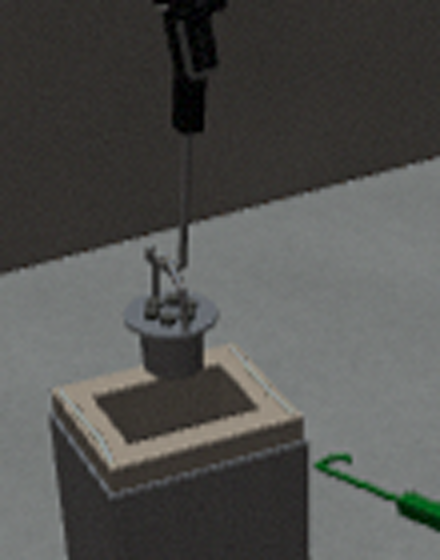

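Call:
{"method": "arm_command", "body": {"targets": [[[0, 0, 0], [0, 0.0015, 0], 0], [[0, 0, 0], [0, 0.0045, 0], 0], [[0, 0, 0], [0, 0.009, 0], 0], [[0, 0, 0], [0, 0.015, 0], 0], [[0, 0, 0], [0, 0.0225, 0], 0], [[0, 0, 0], [-0.0005, 0.0315, 0], 0], [[0, 0, 0], [-0.0005, 0.042, 0], 0], [[0, 0, 0], [-0.001, 0.054, 0], 0], [[0, 0, 0], [-0.001, 0.0675, 0], 0], [[0, 0, 0], [-0.0015, 0.0825, 0], 0]]}}

```text
time: 11.9
ee_pos: [0.5284, -0.2198, 0.396]
ee_rot: [-1.07, 1.356, 1.268]
ft_force: [0.9, -0.6, -3.0]
opening: 0.0154
```

Call:
{"method": "arm_command", "body": {"targets": [[[0, 0, 0], [-0.0003, 0.015, 0], 0], [[0, 0, 0], [-0.0006, 0.03, 0], 0], [[0, 0, 0], [-0.0009, 0.045, 0], 0], [[0, 0, 0], [-0.0012, 0.06, 0], 0], [[0, 0, 0], [-0.0015, 0.075, 0], 0], [[0, 0, 0], [-0.0018, 0.09, 0], 0], [[0, 0, 0], [-0.0021, 0.105, 0], 0], [[0, 0, 0], [-0.0024, 0.12, 0], 0], [[0, 0, 0], [-0.0027, 0.135, 0], 0], [[0, 0, 0], [-0.003, 0.15, 0], 0]]}}

```text
time: 12.73
ee_pos: [0.5253, -0.0696, 0.396]
ee_rot: [-1.07, 1.356, 1.268]
ft_force: [0.4, -0.2, -2.7]
opening: 0.0152
```

Run:
```python
from mv import *
s=telemetry.get_state()
print(rod_now(s),s["ft_force"],s["q"].round(2))
print(dock(.265,6,-4.2))
```

```text
(array([[ 9.92135693e-01,  7.36235498e-02, -1.01224208e-01],
       [-7.32651167e-02,  9.97286081e-01,  7.25917422e-03],
       [ 1.01483940e-01,  2.14117560e-04,  9.94837155e-01]]), array([ 0.54160889, -0.06933073,  0.2644123 ])) [ 0.38525085 -0.16283492 -2.65156346] [ 0.3   0.28 -0.34  1.43  0.08  1.61  1.46]
(array([-0.0004, -0.003 ,  0.0004]), array([-0.0067,  0.3721,  0.0005]))
```

Call:
{"method": "arm_command", "body": {"targets": [[[0, 0, 0], [-0.0003, 0.015, 0], 0], [[0, 0, 0], [-0.0006, 0.03, 0], 0], [[0, 0, 0], [-0.0009, 0.045, 0], 0], [[0, 0, 0], [-0.0012, 0.06, 0], 0], [[0, 0, 0], [-0.0015, 0.075, 0], 0], [[0, 0, 0], [-0.0018, 0.09, 0], 0], [[0, 0, 0], [-0.0021, 0.105, 0], 0], [[0, 0, 0], [-0.0024, 0.12, 0], 0], [[0, 0, 0], [-0.0027, 0.135, 0], 0], [[0, 0, 0], [-0.003, 0.15, 0], 0]]}}

```text
time: 13.57
ee_pos: [0.5221, 0.0803, 0.396]
ee_rot: [-1.07, 1.356, 1.268]
ft_force: [-0.6, 0.3, -2.6]
opening: 0.015
```

Call:
{"method": "arm_command", "body": {"targets": [[[0, 0, 0], [-0.0003, 0.015, 0], 0], [[0, 0, 0], [-0.0006, 0.03, 0], 0], [[0, 0, 0], [-0.0009, 0.045, 0], 0], [[0, 0, 0], [-0.0012, 0.06, 0], 0], [[0, 0, 0], [-0.0015, 0.075, 0], 0], [[0, 0, 0], [-0.0018, 0.09, 0], 0], [[0, 0, 0], [-0.0021, 0.105, 0], 0], [[0, 0, 0], [-0.0024, 0.12, 0], 0], [[0, 0, 0], [-0.0027, 0.135, 0], 0], [[0, 0, 0], [-0.003, 0.15, 0], 0]]}}

```text
time: 14.4
ee_pos: [0.5189, 0.2301, 0.396]
ee_rot: [-1.07, 1.356, 1.268]
ft_force: [0.1, -0.4, -1.9]
opening: 0.0152
```

Call:
{"method": "arm_command", "body": {"targets": [[[0, 0, 0], [0, 0.0138, 0], 0], [[0, 0, 0], [0, 0.0262, 0], 0], [[0, 0, 0], [-0.0003, 0.0372, 0], 0], [[0, 0, 0], [-0.0003, 0.0468, 0], 0], [[0, 0, 0], [-0.0005, 0.055, 0], 0], [[0, 0, 0], [-0.0005, 0.0615, 0], 0], [[0, 0, 0], [-0.0007, 0.0663, 0], 0], [[0, 0, 0], [-0.0007, 0.0695, 0], 0], [[0, 0, 0], [-0.0007, 0.0712, 0], 0], [[0, 0, 0], [-0.0007, 0.072, 0], 0]]}}

```text
time: 15.23
ee_pos: [0.5189, 0.3007, 0.3959]
ee_rot: [-1.07, 1.356, 1.267]
ft_force: [0.7, -0.4, -2.6]
opening: 0.0151
```

Run:
```python
from mv import *
from bench import viewer
s=telemetry.get_state()
Rr,o=rod_now(s);print(o,s["ft_force"],s["q"].round(2))
print(dock(.265,6,-4.2))
Fr={n:viewer.grab_frame(n) for n in("scene","top","wrist")};pickle.dump(Fr,open("F12.pkl","wb"))
for n in Fr: cv2.imwrite("pics/d_%s.png"%n,Fr[n]["color"])
```

```text
[0.5352002  0.30097782 0.26431991] [ 0.7412642  -0.40881993 -2.61867794] [-0.23  0.42 -0.5   1.26  0.09  1.63  0.79]
(array([-0.0003, -0.0032,  0.0008]), array([-0.0003,  0.0017,  0.0006]))
```

View pics/d_scene.png

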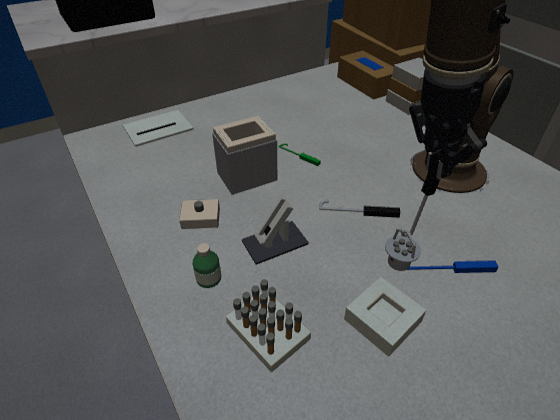

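View pics/d_top.png

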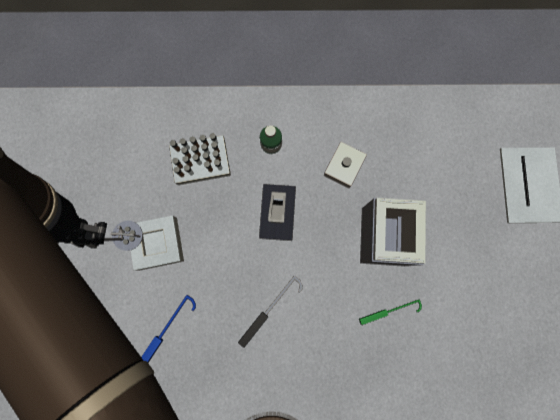

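View pics/d_wrist.png

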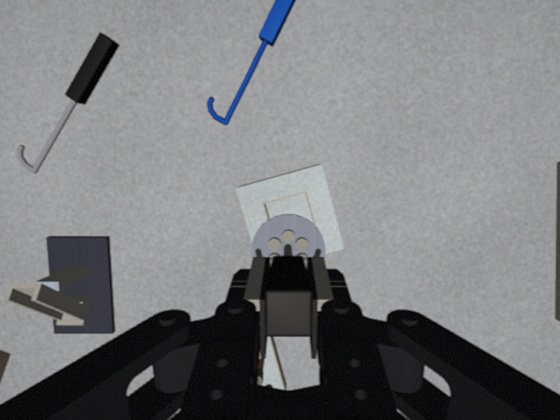

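Run:
```python
from mv import *
Fr=pickle.load(open("F12.pkl","rb"))
Rr,o=rod_now()
Rz,_=rodpose((0,0,0),-4.2,0);Zd=R.from_euler('z',10.8,degrees=True).as_matrix()
out=[]
for n,(x0,y0,w,h) in(("wrist",(225,150,130,110)),("top",(100,205,90,80)),("scene",(335,205,100,150))):
    f=Fr[n];i=draw(f,boxl(.12,.12,.045)+boxl(.058,.058,.045)+boxl(.058,.058,.025),Zd,D*[1,1,0],x0,y0,w,h,4,None)
    i0=draw(f,[],Zd,D,x0,y0,w,h,4,None)
    for hx,c in((.010,(0,255,0)),):
        p=o+Rr@[hx,0,.006]-[0,0,.0775]
        i=draw(f,canlines(),Rz,p,x0,y0,w,h,4,None,i,c)
    cv2.imwrite("pics/f_%s.png"%n,np.hstack([i0,i]))
    print(n,i.shape,p)
```

```text
wrist (440, 520, 3) [0.54457746 0.29995387 0.19388547]
top (320, 360, 3) [0.54457746 0.29995387 0.19388547]
scene (600, 400, 3) [0.54457746 0.29995387 0.19388547]
```

View pics/f_wrist.png

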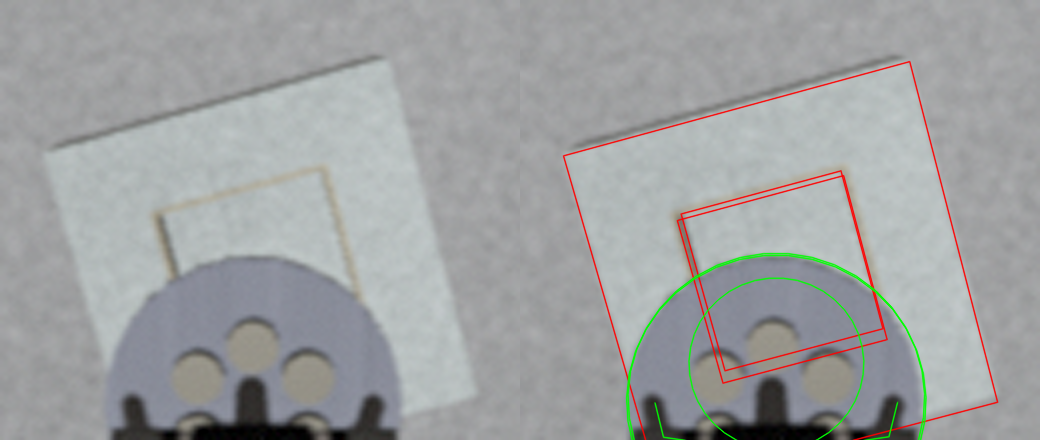

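View pics/f_top.png

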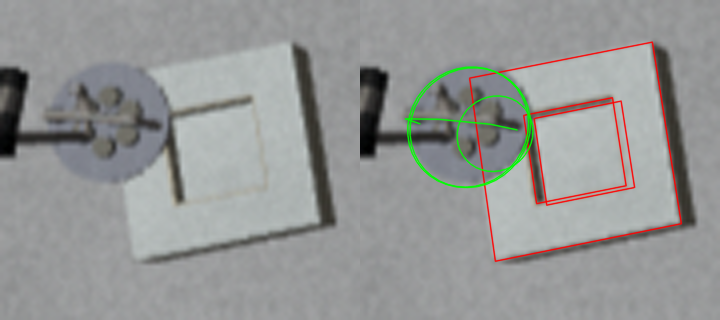

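View pics/f_scene.png

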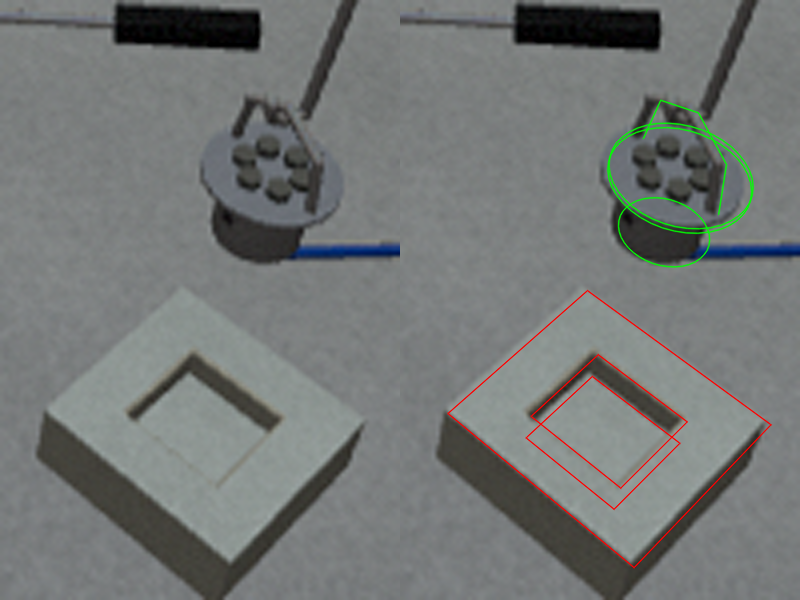

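Run:
```python
from mv import *
print(dock(.104,0,-4.2,.012,(.0013,0)))
print(dock(.18,3,-4.2,.012,(.0013,0)))
```

```text
(array([0.0075, 0.1014, 0.0011]), array([ 0.0148,  0.001 , -0.1594]))
(array([0.0036, 0.0492, 0.0011]), array([ 0.0079,  0.0015, -0.0838]))
```

Call:
{"method": "arm_command", "body": {"targets": [[[0, 0, 0], [0.0005, 0.0005, -0.002], 0], [[0, 0, 0], [0.001, 0.001, -0.007], 0], [[0.001, 0.007, 0], [0.002, 0.0015, -0.015], 0], [[0.001, 0.014, 0], [0.003, 0.0015, -0.025], 0], [[0.002, 0.021, 0], [0.004, 0.0015, -0.036], 0], [[0.002, 0.028, 0], [0.005, 0.0015, -0.048], 0], [[0.003, 0.035, 0], [0.006, 0.0015, -0.06], 0], [[0.003, 0.042, 0], [0.007, 0.0015, -0.072], 0], [[0.0035, 0.049, 0.001], [0.008, 0.0015, -0.084], 0], [[0.004, 0.056, 0.001], [0.009, 0.0015, -0.096], 0]]}}

```text
time: 16.22
ee_pos: [0.5279, 0.3022, 0.2984]
ee_rot: [-1.039, 1.395, 1.31]
ft_force: [-0.4, 0.0, -1.8]
opening: 0.0151
```

Call:
{"method": "arm_command", "body": {"targets": [[[0, 0.007, 0], [0.001, 0, -0.012], 0], [[0.001, 0.014, 0], [0.002, 0, -0.023], 0], [[0.001, 0.021, 0], [0.003, 0, -0.033], 0], [[0.002, 0.028, 0], [0.004, 0, -0.042], 0], [[0.002, 0.035, 0], [0.005, 0, -0.05], 0], [[0.003, 0.042, 0], [0.0055, -0.0003, -0.056], 0], [[0.0035, 0.046, 0], [0.006, -0.0005, -0.06], 0], [[0.0035, 0.046, 0], [0.006, -0.0005, -0.0625], 0], [[0.0035, 0.046, 0], [0.006, -0.0005, -0.0635], 0], [[0.0035, 0.046, 0], [0.006, -0.0005, -0.0635], 0]]}}

```text
time: 17.05
ee_pos: [0.5338, 0.3019, 0.2366]
ee_rot: [-1.013, 1.425, 1.343]
ft_force: [0.3, 0.5, -2.0]
opening: 0.0149
```

Run:
```python
from mv import *
from bench import viewer
s=telemetry.get_state()
Rr,o=rod_now(s);print(o,Rr[:,2].round(3),s["ft_force"],s["q"].round(2))
print(dock(.0965,0,-4.2,.012,(.0013,0)))
f=viewer.grab_frame("scene");crop(f["color"],330,190,110,170,3.5,"pics/g_s.png")
f=viewer.grab_frame("top");crop(f["color"],100,205,90,75,7,"pics/g_t.png")
f=viewer.grab_frame("wrist");crop(f["color"],190,120,190,160,4,"pics/g_w.png")
```

```text
[0.53664142 0.30320196 0.10402969] [ 0. -0.  1.] [ 0.30876889  0.50247311 -2.01031178] [-0.2   0.58 -0.49  1.4   0.09  1.42  0.82]
(array([-0.0005, -0.0004, -0.0005]), array([-0.0001, -0.0005, -0.0075]))
```

View pics/g_s.png

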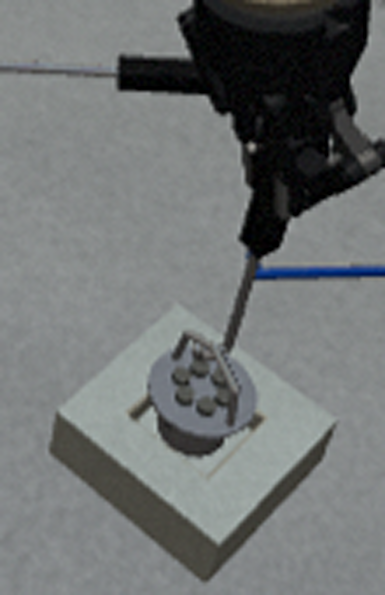

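View pics/g_t.png

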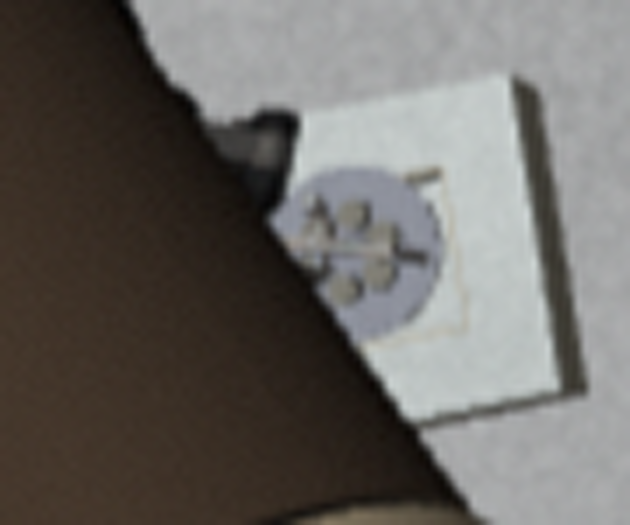

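View pics/g_w.png

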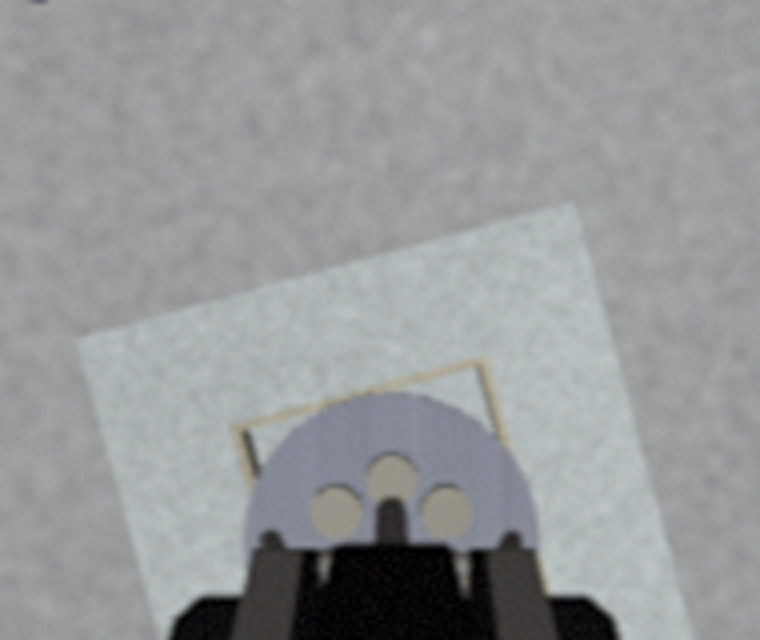

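Run:
```python
from mv import *
print(onz(T,(100+354.5/7-.5,205+254.5/7-.5),.0725), onz(S,(330+203.5/3.5-.5,190+389.5/3.5-.5),.0725), D, rod_now()[1])
```

```text
[0.54820075 0.30100726 0.0725    ] [0.54824287 0.29871646 0.0725    ] [0.5473 0.3018 0.025 ] [0.53679002 0.30334544 0.10445477]
```

Call:
{"method": "arm_command", "body": {"targets": [[[0, 0, 0], [-0.001, 0.0005, -0.001], 0], [[0, 0, 0], [-0.002, 0.001, -0.003], 0], [[0, 0, 0], [-0.002, 0.001, -0.005], 0], [[0, 0, 0], [-0.002, 0.001, -0.007], 0], [[0, 0, 0], [-0.002, 0.001, -0.0085], 0], [[0, 0, 0], [-0.002, 0.001, -0.01], 0], [[0, 0, 0], [-0.002, 0.001, -0.0115], 0], [[0, 0, 0], [-0.002, 0.001, -0.0115], 0]]}}

```text
time: 17.87
ee_pos: [0.5317, 0.3027, 0.2247]
ee_rot: [-1.012, 1.426, 1.343]
ft_force: [0.4, 0.8, -0.1]
opening: 0.015
```

Run:
```python
from mv import *
from bench import viewer
s=telemetry.get_state()
Rr,o=rod_now(s);print(o,Rr[:,2].round(3),s["ft_force"])
f=viewer.grab_frame("scene");crop(f["color"],330,190,110,170,3.5,"pics/h_s.png")
f=viewer.grab_frame("wrist");crop(f["color"],190,120,190,160,4,"pics/h_w.png")
```

```text
[0.53453615 0.30400434 0.09213317] [ 0.001 -0.     1.   ] [ 0.3541463   0.79938069 -0.1444473 ]
```

View pics/h_s.png

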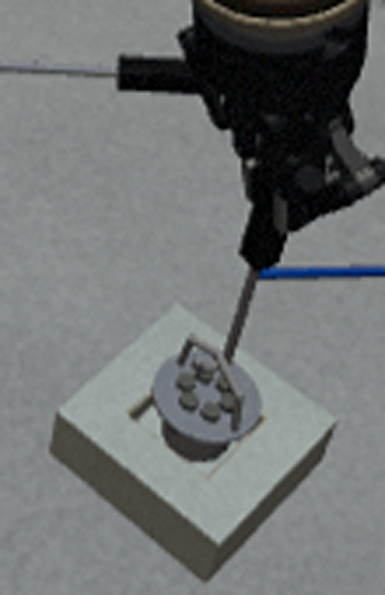

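View pics/h_w.png

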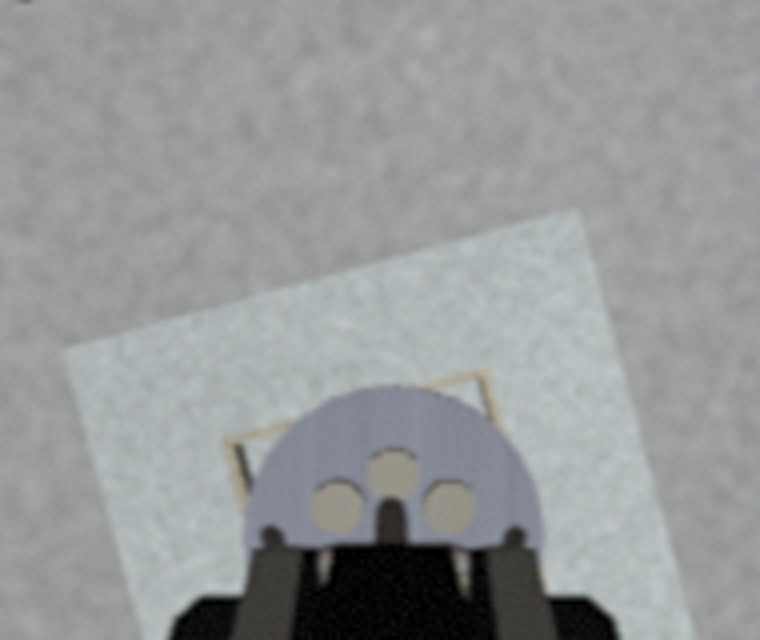

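Call:
{"method": "arm_command", "body": {"targets": [[[0, 0, 0], [0, 0, -0.003], 0], [[0, 0, 0], [0, 0, -0.007], 0], [[0, 0, 0], [0, 0, -0.011], 0], [[0, 0, 0], [0, 0, -0.0145], 0], [[0, 0, 0], [0, 0, -0.0163], 0], [[0, 0, 0], [0, 0, -0.0163], 0], [[0, 0, 0], [0, 0, -0.0163], 0]]}}

```text
time: 18.55
ee_pos: [0.5317, 0.3028, 0.2085]
ee_rot: [-1.012, 1.426, 1.343]
ft_force: [-0.0, -0.7, 0.1]
opening: 0.0152
```

Run:
```python
from mv import *
from bench import viewer
s=telemetry.get_state()
Rr,o=rod_now(s);print(o,Rr.round(3),s["ft_force"])
f=viewer.grab_frame("scene");crop(f["color"],355,245,70,80,7,"pics/i_s.png")
```

```text
[0.53448021 0.30407205 0.0759193 ] [[ 0.997  0.073  0.001]
 [-0.073  0.997 -0.   ]
 [-0.001  0.     1.   ]] [-0.01298916 -0.69698122  0.05902359]
```

View pics/i_s.png

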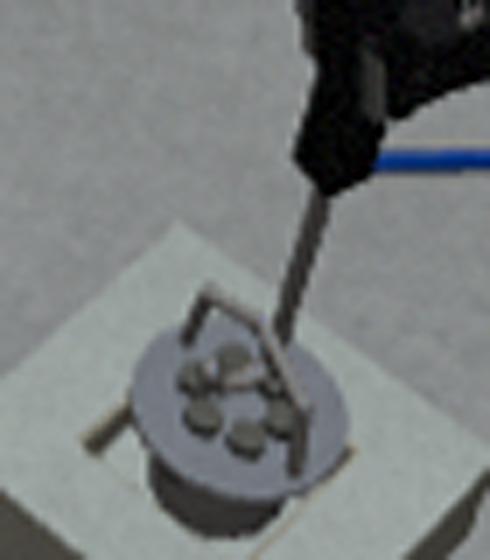

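Call:
{"method": "arm_command", "body": {"targets": [[[0, 0, 0], [-0.002, 0.0001, 0], 0], [[0, 0, 0], [-0.005, 0.0004, 0], 0], [[0, 0, 0], [-0.008, 0.0006, 0], 0], [[0, 0, 0], [-0.011, 0.0008, 0], 0], [[0, 0, 0], [-0.011, 0.0008, 0], 0]]}}

```text
time: 19.02
ee_pos: [0.5199, 0.3039, 0.2089]
ee_rot: [-1.013, 1.425, 1.343]
ft_force: [0.0, -0.9, -0.8]
opening: 0.0156
```

Run:
```python
from mv import *
from bench import viewer
s=telemetry.get_state()
Rr,o=rod_now(s);print(o,s["ft_force"],s["moment"])
f=viewer.grab_frame("scene");crop(f["color"],355,245,70,80,7,"pics/j_s.png")
```

```text
[0.52273323 0.30520596 0.07632589] [ 0.01596622 -0.90968196 -0.79563689] [ 0.0128381  -0.33083985 -0.01076211]
```

View pics/j_s.png

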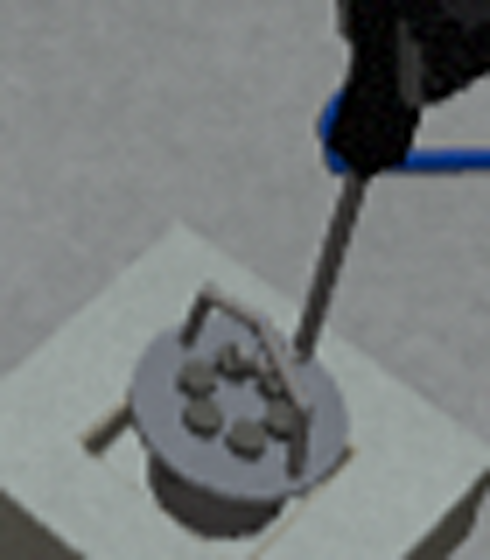

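Call:
{"method": "arm_command", "body": {"targets": [[[0, 0, 0], [-0.003, 0.0002, 0], 0], [[0, 0, 0], [-0.007, 0.0005, 0], 0], [[0, 0, 0], [-0.011, 0.0008, 0], 0], [[0, 0, 0], [-0.015, 0.0011, 0], 0], [[0, 0, 0], [-0.018, 0.0013, 0], 0], [[0, 0, 0], [-0.02, 0.0014, 0], 0], [[0, 0, 0], [-0.02, 0.0014, 0], 0]]}}

```text
time: 19.65
ee_pos: [0.5003, 0.3052, 0.2088]
ee_rot: [-1.013, 1.425, 1.343]
ft_force: [-0.2, 0.1, -1.0]
opening: 0.015
```

Run:
```python
from mv import *
from bench import viewer
s=telemetry.get_state()
Rr,o=rod_now(s);print(o,s["ft_force"])
f=viewer.grab_frame("scene");crop(f["color"],355,245,70,80,7,"pics/k_s.png")
```

```text
[0.50311154 0.30647948 0.07626253] [-0.22817505  0.10593303 -1.03634528]
```

View pics/k_s.png

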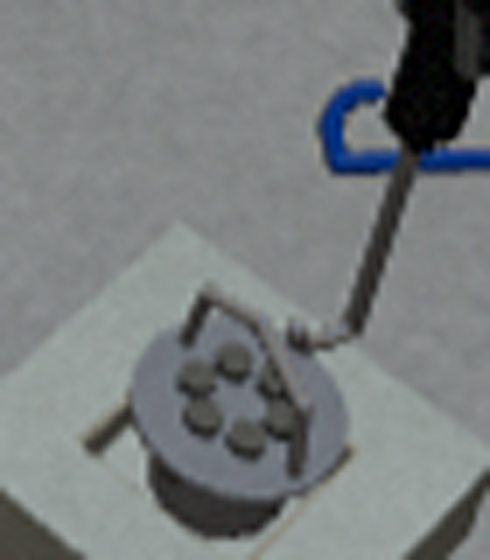

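Call:
{"method": "arm_command", "body": {"targets": [[[0, 0, 0], [-0.003, 0, 0.004], 0], [[0, 0, 0], [-0.005, 0, 0.014], 0], [[0, 0, 0], [-0.005, 0, 0.03], 0], [[0, 0, 0], [-0.005, 0, 0.05], 0], [[0, 0, 0], [-0.005, 0, 0.075], 0], [[0, 0, 0], [-0.005, 0, 0.1], 0], [[0, 0, 0], [-0.005, 0, 0.12], 0], [[0, 0, 0], [-0.005, 0, 0.13], 0]]}}

```text
time: 20.37
ee_pos: [0.4961, 0.3057, 0.3425]
ee_rot: [-1.013, 1.421, 1.342]
ft_force: [0.4, 0.4, -0.6]
opening: 0.0153
```

Run:
```python
from mv import *
from bench import viewer
s=telemetry.get_state()
Rr,o=rod_now(s);print(o,s["ft_force"],s["q"].round(2))
Rg=R.from_rotvec(G0r).as_matrix()
print(delta(Rg,G0p+[0,0,.13]))
f=viewer.grab_frame("scene");crop(f["color"],330,145,110,170,3.5,"pics/l_s.png")
f=viewer.grab_frame("top");crop(f["color"],100,205,90,75,7,"pics/l_t.png")
f=viewer.grab_frame("wrist");cv2.imwrite("pics/l_w.png",f["color"])
```

```text
[0.49941234 0.30732646 0.209948  ] [ 0.35269152  0.36039313 -0.57065046] [-0.21  0.46 -0.52  1.34  0.04  1.58  0.79]
(array([-0.0462, -0.6063,  0.002 ]), array([ 0.0892, -0.3217, -0.0705]))
```

View pics/l_s.png

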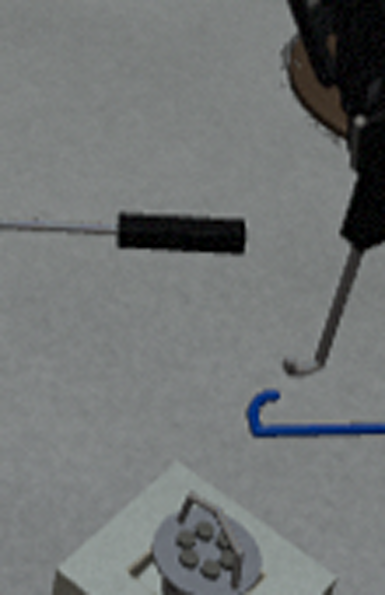

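View pics/l_w.png

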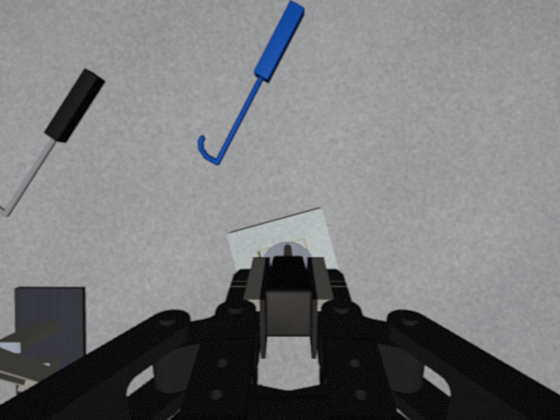

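Call:
{"method": "arm_command", "body": {"targets": [[[0, 0, 0], [0.002, -0.012, 0], 0], [[0, -0.04, 0], [0.01, -0.035, 0], 0], [[-0.005, -0.1, 0], [0.02, -0.07, 0], 0], [[-0.01, -0.18, 0], [0.03, -0.11, 0], 0], [[-0.02, -0.28, 0], [0.042, -0.15, 0], 0], [[-0.03, -0.38, 0], [0.055, -0.195, -0.01], 0], [[-0.035, -0.47, 0.001], [0.067, -0.24, -0.025], 0], [[-0.04, -0.55, 0.002], [0.08, -0.28, -0.045], 0], [[-0.046, -0.606, 0.002], [0.088, -0.31, -0.06], 0], [[-0.046, -0.606, 0.002], [0.089, -0.3217, -0.07], 0]]}}

```text
time: 21.35
ee_pos: [0.5818, -0.0228, 0.2658]
ee_rot: [-1.311, 0.999, 0.887]
ft_force: [-0.4, 0.3, -0.7]
opening: 0.0151
```

Run:
```python
from mv import *
s=telemetry.get_state();print(s["q"].round(2))
Rg=R.from_rotvec(G0r).as_matrix()
print(delta(Rg,G0p+[0,0,.13]));print(delta(Rg,G0p+[0,0,.04]))
```

```text
[ 0.25  0.14 -0.36  1.93  0.17  0.74  1.28]
(array([ 0.0052, -0.0047,  0.006 ]), array([0.0034, 0.0068, 0.0062]))
(array([ 0.0052, -0.0047,  0.006 ]), array([ 0.0034,  0.0068, -0.0838]))
```

Call:
{"method": "arm_command", "body": {"targets": [[[0, 0, 0], [0, 0, 0], 0], [[0, 0, 0], [0, 0, 0], 0], [[0, 0, 0], [0, 0, 0], 0]]}}

```text
time: 21.6
ee_pos: [0.5842, -0.0168, 0.2678]
ee_rot: [-1.31, 0.996, 0.893]
ft_force: [0.8, 0.4, -1.2]
opening: 0.0148
```

Run:
```python
from mv import *
from bench import viewer
s=telemetry.get_state()
Rg=R.from_rotvec(G0r).as_matrix()
print(delta(Rg,G0p+[0,0,.13]));print(delta(Rg,G0p+[0,0,.04]))
Rr,o=rod_now(s)
for n,(x0,y0,w,h) in (("scene",(225,120,100,130)),("wrist",(230,20,120,250))):
    g=viewer.grab_frame(n);k=4 if n=="scene" else 2.4
    a=draw(g,[],Rr,o,x0,y0,w,h,k,None);b=draw(g,rodlines(),Rr,o,x0,y0,w,h,k,None)
    cv2.imwrite("pics/m_%s.png"%n,np.hstack([a,b]))
```

```text
(array([ 0.0015, -0.0058,  0.0018]), array([0.001 , 0.0008, 0.0041]))
(array([ 0.0015, -0.0058,  0.0018]), array([ 0.001 ,  0.0008, -0.0859]))
```

View pics/m_scene.png

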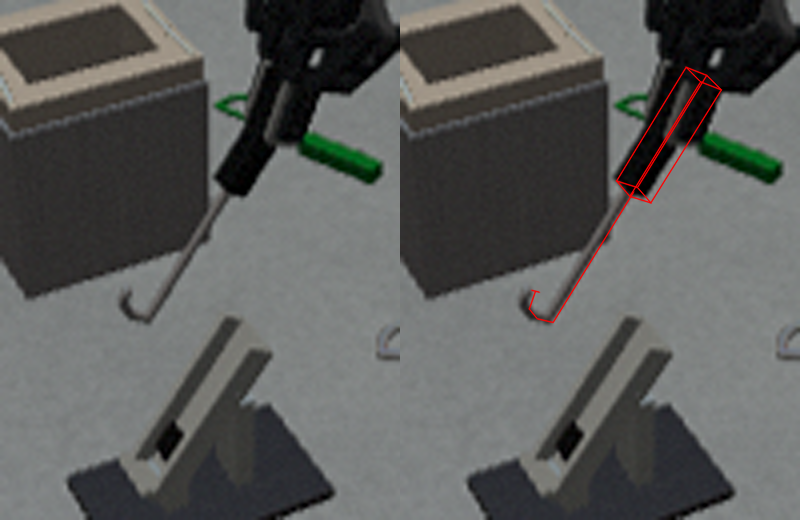

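Call:
{"method": "arm_command", "body": {"targets": [[[0.001, -0.003, 0.001], [0.0005, 0.0005, -0.005], 0], [[0.0015, -0.006, 0.002], [0.001, 0.0008, -0.017], 0], [[0.0015, -0.006, 0.002], [0.001, 0.0008, -0.033], 0], [[0.0015, -0.006, 0.002], [0.001, 0.0008, -0.05], 0], [[0.0015, -0.006, 0.002], [0.001, 0.0008, -0.066], 0], [[0.0015, -0.006, 0.002], [0.001, 0.0008, -0.078], 0], [[0.0015, -0.006, 0.002], [0.001, 0.0008, -0.084], 0], [[0.0015, -0.006, 0.002], [0.001, 0.0008, -0.086], 0], [[0.0015, -0.006, 0.002], [0.001, 0.0008, -0.086], 0]]}}

```text
time: 22.45
ee_pos: [0.5858, -0.0153, 0.1825]
ee_rot: [-1.313, 0.987, 0.891]
ft_force: [-1.1, -0.2, -0.8]
opening: 0.0148
```

Run:
```python
from mv import *
from bench import viewer
s=telemetry.get_state()
Rg=R.from_rotvec(G0r).as_matrix()
print(s["ft_force"],delta(Rg,G0p+[0,0,.002]))
g=viewer.grab_frame("scene");crop(g["color"],225,140,100,120,5,"pics/n_s.png")
g=viewer.grab_frame("wrist");crop(g["color"],190,120,190,160,4,"pics/n_w.png")
```

```text
[-1.05793163 -0.15229391 -0.81993983] (array([ 0.0001,  0.0017, -0.0014]), array([-0.0006, -0.0007, -0.0385]))
```

View pics/n_s.png

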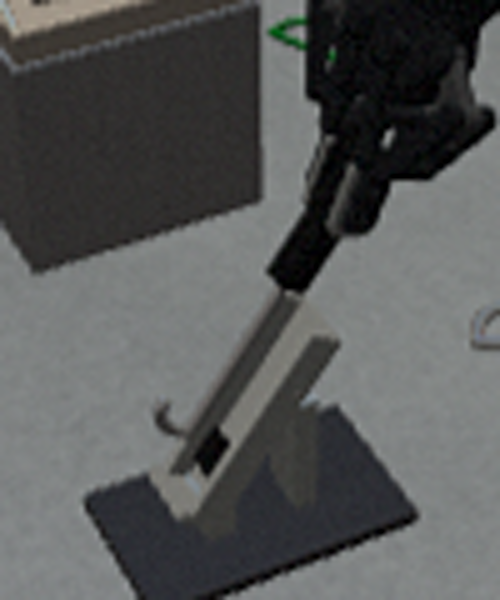

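View pics/n_w.png

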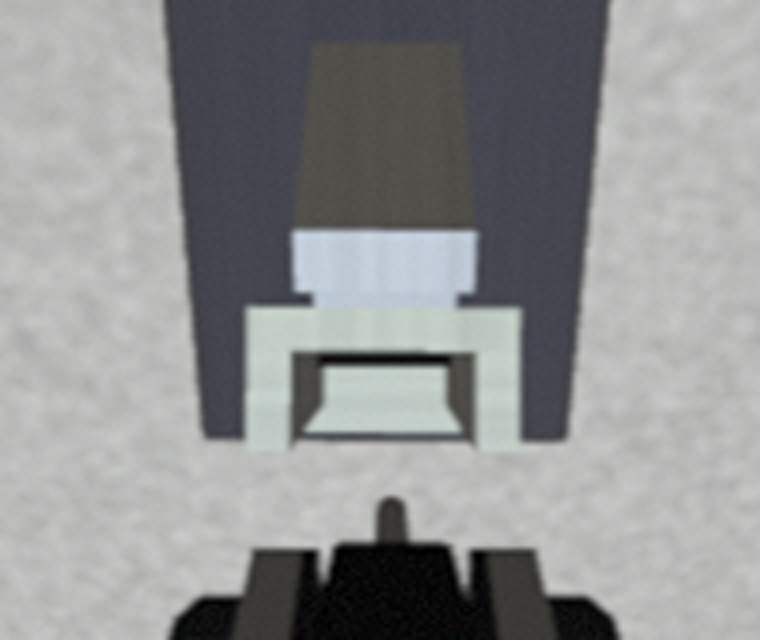

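Call:
{"method": "arm_command", "body": {"targets": [[[0, 0.001, -0.001], [-0.0005, -0.0008, -0.004], 0], [[0, 0.001, -0.001], [-0.0005, -0.0008, -0.011], 0], [[0, 0.001, -0.001], [-0.0005, -0.0008, -0.019], 0], [[0, 0.001, -0.001], [-0.0005, -0.0008, -0.027], 0], [[0, 0.001, -0.001], [-0.0005, -0.0008, -0.033], 0], [[0, 0.001, -0.001], [-0.0005, -0.0008, -0.036], 0], [[0, 0.001, -0.001], [-0.0005, -0.0008, -0.038], 0], [[0, 0.001, -0.001], [-0.0005, -0.0008, -0.038], 0]]}}

```text
time: 23.22
ee_pos: [0.5851, -0.0167, 0.144]
ee_rot: [-1.312, 0.99, 0.89]
ft_force: [-0.6, 0.2, 0.4]
opening: 0.0154
```

Run:
```python
from mv import *
from bench import viewer
s=telemetry.get_state()
Rg=R.from_rotvec(G0r).as_matrix()
print(s["ft_force"],delta(Rg,G0p))
g=viewer.grab_frame("scene");crop(g["color"],225,140,100,120,5,"pics/o_s.png")
```

```text
[-0.60043926  0.18433489  0.42312046] (array([0.0002, 0.0001, 0.0004]), array([ 0.0002,  0.0007, -0.002 ]))
```

View pics/o_s.png

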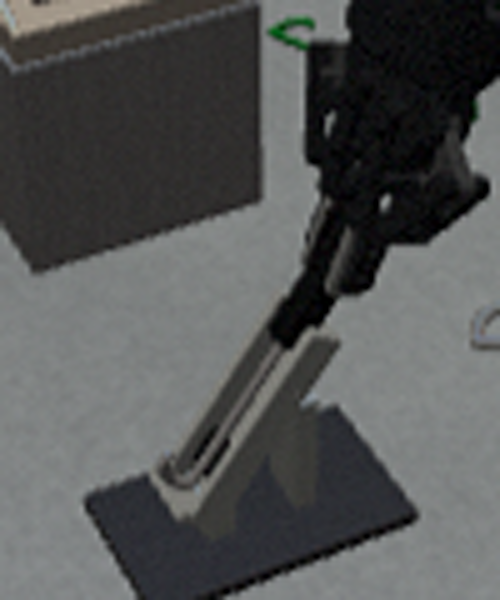

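Last 2 mm down, then I'll release.

Call:
{"method": "arm_command", "body": {"targets": [[[0, 0, 0], [0, 0.0005, -0.001], 0], [[0, 0, 0], [0, 0.0005, -0.002], 0], [[0, 0, 0], [0, 0.0005, -0.002], 0], [[0, 0, 0], [0, 0.0005, -0.002], 0]]}}

```text
time: 23.6
ee_pos: [0.5853, -0.0162, 0.1428]
ee_rot: [-1.312, 0.989, 0.889]
ft_force: [0.3, 0.1, -0.8]
opening: 0.0148
```

Call:
{"method": "arm_command", "body": {"targets": [[[0, 0, 0], [0, 0, 0], 20], [[0, 0, 0], [0, 0, 0], 25], [[0, 0, 0], [0, 0, 0], 40], [[0, 0, 0], [0, 0, 0], 70], [[0, 0, 0], [0, 0, 0], 100], [[0, 0, 0], [0, 0, 0], 100], [[0, 0, 0], [0, 0, 0], 100], [[0, 0, 0], [0, 0, 0], 100]]}}

```text
time: 24.27
ee_pos: [0.5853, -0.0162, 0.1426]
ee_rot: [-1.312, 0.989, 0.889]
ft_force: [0.4, 0.5, -0.3]
opening: 0.0854
```

Run:
```python
from mv import *
from bench import viewer
s=telemetry.get_state()
print(s["ft_force"],s["opening"])
g=viewer.grab_frame("scene");crop(g["color"],225,140,100,120,5,"pics/p_s.png")
g=viewer.grab_frame("wrist");cv2.imwrite("pics/p_w.png",g["color"])
```

```text
[ 0.37089706  0.53731998 -0.3103985 ] 0.08539980563067882
```

View pics/p_s.png

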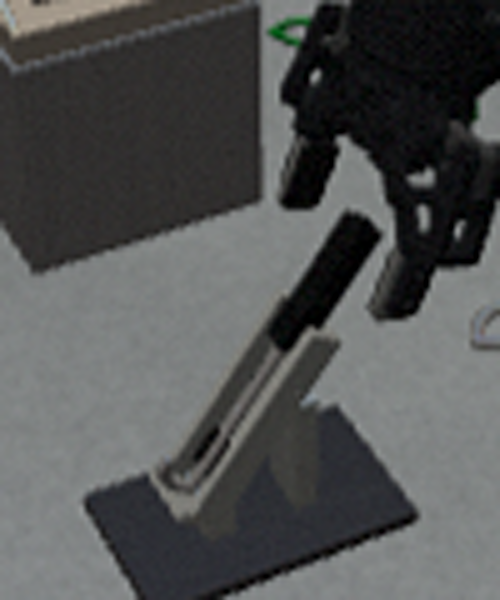

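View pics/p_w.png

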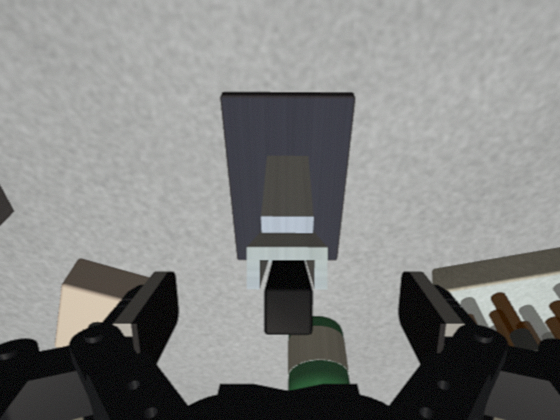

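Call:
{"method": "arm_command", "body": {"targets": [[[0, 0, 0], [-0.004, 0, 0.008], 100], [[0, 0, 0], [-0.013, 0.001, 0.024], 100], [[0, 0, 0], [-0.025, 0.002, 0.047], 100], [[0, 0, 0], [-0.037, 0.003, 0.07], 100], [[0, 0, 0], [-0.05, 0.004, 0.095], 100], [[0, 0, 0], [-0.063, 0.005, 0.12], 100], [[0, 0, 0], [-0.075, 0.005, 0.14], 100], [[0, 0, 0], [-0.085, 0.005, 0.155], 100], [[0, 0, 0], [-0.09, 0.005, 0.16], 100], [[0, 0, 0], [-0.09, 0.005, 0.16], 100]]}}

```text
time: 25.2
ee_pos: [0.495, -0.0112, 0.3045]
ee_rot: [-1.314, 0.987, 0.887]
ft_force: [0.9, -1.1, -0.6]
opening: 0.0853
```

Run:
```python
from mv import *
from bench import viewer
s=telemetry.get_state();print(s["time"],s["ft_force"],s["joint_velocities"].round(3))
g=viewer.grab_frame("scene");t=viewer.grab_frame("top");cv2.imwrite("pics/q_s.png",g["color"]);cv2.imwrite("pics/q_t.png",t["color"])
Rr,o=rodpose(FOOT,YAW)
a=draw(g,[],Rr,o,240,175,70,75,5,None);b=cv2.resize(S["color"][175:250,240:310],None,fx=5,fy=5,interpolation=cv2.INTER_CUBIC)
cv2.imwrite("pics/q_rest.png",np.hstack([b,a]))
Zd=R.from_euler('z',10.8,degrees=True).as_matrix();Rz,_=rodpose((0,0,0),-4.2,0)
o2=[]
for f,(x0,y0,w,h) in((t,(115,200,80,80)),(g,(335,255,100,100))):
    i=draw(f,boxl(.058,.058,.045),Zd,D*[1,1,0],x0,y0,80,80 if f is t else 80,5,None) if 0 else draw(f,canlines(),Rz,D,x0,y0,w,h,4,None)
    j=draw(f,[],Rz,D,x0,y0,w,h,4,None); o2.append(np.hstack([j,i])[:320 if f is t else 400])
cv2.imwrite("pics/q_d1.png",o2[0]);cv2.imwrite("pics/q_d2.png",o2[1])
```

```text
25.2 [ 0.87577903 -1.07164163 -0.61262626] [-0.006  0.054  0.001  0.015  0.025 -0.035 -0.022]
```

View pics/q_rest.png

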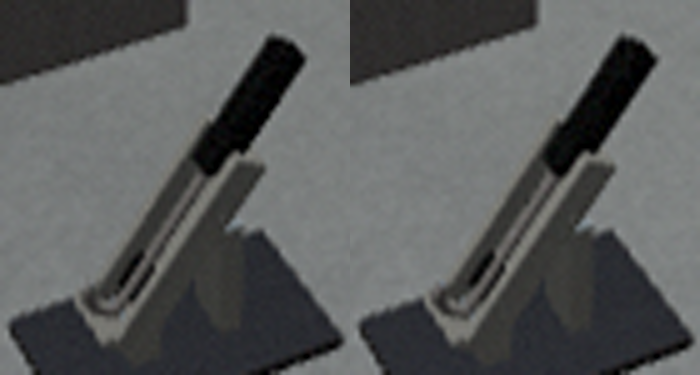

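View pics/q_d1.png

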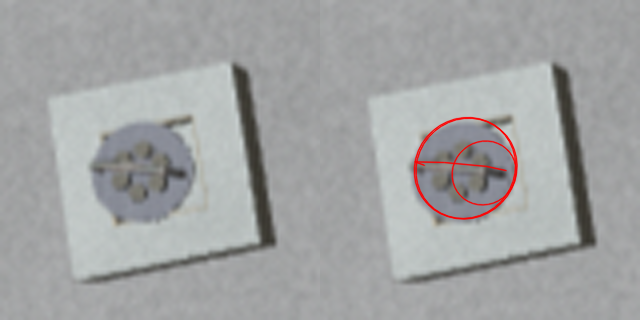

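View pics/q_d2.png

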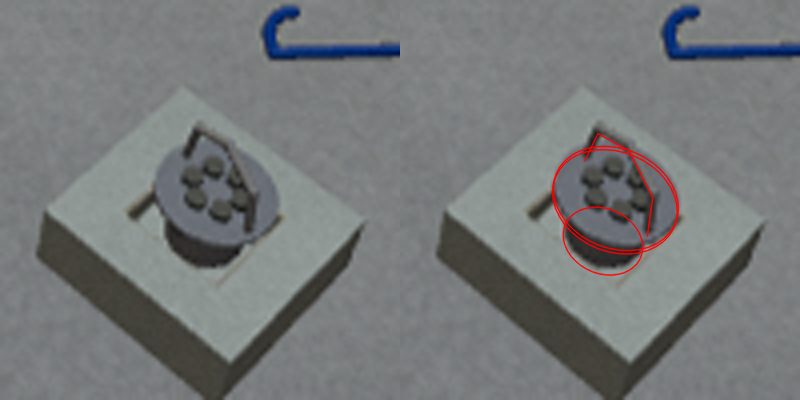

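View pics/q_s.png

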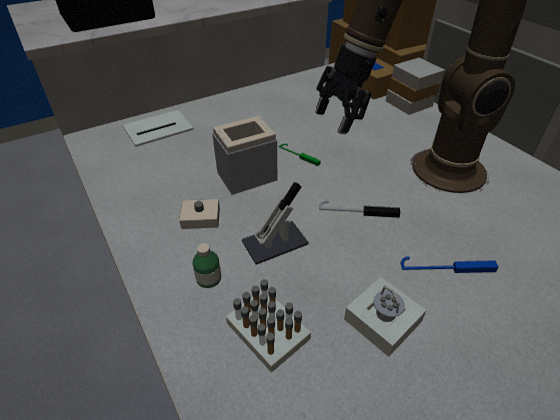

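```bash
python3 -c "
from bench import sign_off
print(sign_off())"
```

```text
the job is handed in; nothing more can be done
None
```

The task is done and handed in at about 25 s of the 72 s allowed. I hooked the canister out of the well with the rod, stood it in the recess of the foam block and unhooked it. The rod is back in its sloping rest, nose up and released, and the arm is clear of everything.

**Last checks**
- **Canister placement:** it stands upright on the recess floor. The load came off the hook within a few millimetres of the expected height, and the pictures show it about 2–3 mm off the recess centre.
- **Unhooking:** the canister did not visibly move when the hook was withdrawn, and the gripper stayed well clear of it.
- **Rod:** before and after pictures of the rest look the same.
- **Other objects:** the tube rack, plug and bottle look unmoved.
- **Forces:** the wrist readings I saw never passed about 3 N.

**What went wrong or disagreed**
- **First grasp approach:** lining the gripper up with the rod ran joint 6 into its lower limit. I gripped the handle 15° off that line instead, and nothing was touched meanwhile.
- **Camera disagreement:** the cameras differed by about 1–3 mm on where the canister sat relative to the recess. I averaged them, which probably explains the small offset from centre.

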